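Nest, twist shut and pack a seasoning set

TASK

Pack the seasoning kit for a trip: stand the small yellow pot inside the blue canister base, close the white bell lid over it and twist it clockwise to its stop. Then slide back the cover of the wooden chest, stand the closed canister in the wide compartment and every small glass spice jar upright in the narrow one, and slide the cover fully shut. Leave the other things on the worktop where they are.

Things in the scene. Friction and masses are not known exactly. Their poses are not given: they have to be found in the camera images.
- canister_mid (a point): Blue canister base, loose, 300 g, in a rubber stand that stops it turning: solid square foot 94 x 94 x 14 mm, on it a hollow round white neck (inner radius 32.5, outer 35.5) up to 44 mm above the underside; inner floor 14 mm above the underside. This point: on the axis, 22 mm up; x, y along the foot's sides, z up. Closed with its lid it is 96 mm high and can be lifted by the lid's bar.
- canister_mouth (a point): Centre of the neck's rim. Twist fit: 2 lugs on the neck at +x and -x. The lid drops over them with its x axis 50 to 120 degrees (best 75) counter-clockwise from above of the canister's x (a half turn more is the same); else it stands on the lugs, 15 mm too high. Then turn it clockwise: its stop is about 4 degrees past the canister's x axis. The lid then holds the base, with 3 mm play.
- lid_mid (a point): White bell-shaped lid, loose, 110 g, mouth down: outer diameter 94 mm, inner 88, flat top 60 mm above its rim; 2 lugs inside the rim at +x and -x reach in to radius 38. This point: on the axis, 41 mm above the rim (half the total height of 82). On the canister the rim rests on the square foot and this point is 33 mm above canister_mid. The lid is the same after a half turn.
- lid_bar (a point): Centre of the blue grip bar on the lid: 66 mm long (along x), 18 mm wide (along y), 11 mm up and 11 mm down from this point, on the lid's axis.
- pot_mid (a point): Small closed pot, loose, 70 g: yellow with white top, diameter 53 mm, 30 mm high; on it a yellow grip bar 36 mm long (along x), 14 mm wide (along y), from 30 to 52 mm above the underside. This point: on its axis, 26 mm above the underside. Standing in the canister it is 18 mm above canister_mid.
- chest_floor (a point): Centre of the inner floor (6 mm above the worktop) of the fixed wooden chest. x, y along its sides. Inside: x -95 to 95 mm, y -104 to 104 mm. A divider 5 mm thick, 40 mm high at y = 18 mm: wide compartment at y < 15, narrow one for the jars at y 21 to 104. The y walls end 111 mm above this floor, the x walls rise to 126 mm as rails beside the cover.
- cover (a joint): How far the chest's cover is slid open, in m: 0 shut, 0.2 fully back. It slides along the chest's +y just above the y walls, and stays where it is left; friction about 2.5 N.
- cover_grip (a point): Middle of the dark wooden grip bar on the cover: 70 mm long (along the chest's x), 16 mm wide (along y), standing 26 mm high on the cover plate, 13 mm above and below this point.
- jar1_mid (a point): Small glass spice jar with a black cap, loose, standing, diameter 41 mm, height 105 mm, 110 g. This point is on its axis half-way up (52.5 mm). Two or three such jars are present; absent ones read None.
- jar2_mid (a point): Small glass spice jar with a black cap, loose, standing, diameter 41 mm, height 105 mm, 110 g. This point is on its axis half-way up (52.5 mm). Two or three such jars are present; absent ones read None.
- jar3_mid (a point): Small glass spice jar with a black cap, loose, standing, diameter 41 mm, height 105 mm, 110 g. This point is on its axis half-way up (52.5 mm). Two or three such jars are present; absent ones read None.
- flat_tin: Low tin, 86 mm wide, 40 mm high, bystander; origin at the centre of its underside.
- mug: Blue and white mug, 78 mm wide with handle, 92 mm high, bystander; origin at its underside.
- onion: Onion, about 62 mm wide, 68 mm high, bystander; origin at its underside.
- garlic: Garlic bulb, about 60 mm, bystander; origin at its underside.
Not all that is in view belongs to the job. Leave any black look-alike of the part that bears lid_mid alone.

How it is judged:
On the way, in this order (a step that is already met when the one before it is completed fails the run):
1. the pot stands in the canister base and the lid is on and twisted to its stop (horizontal distance between pot_mid and canister_mid below 0.014 m and z of pot_mid in the frame of canister_mid below 0.026 m and angle between pot_mid's own z axis and vertical below 0.3 rad and horizontal distance between lid_mid and canister_mid below 0.007 m and z of lid_mid in the frame of canister_mid below 0.041 m and angle between the x axis of lid_mid and the x axis of canister_mid, either way round below 0.22 rad), for 0.2 s.
2. the closed canister stands in the wide compartment and every jar present upright in the narrow one (all of step 1 and z of canister_mid in the frame of chest_floor below 0.03 m and y of canister_mid in the frame of chest_floor between -0.08 and -0.02 m and x of canister_mid in the frame of chest_floor between -0.06 and 0.06 m and angle between canister_mid's own z axis and vertical below 0.15 rad and z of each of jar1_mid, jar2_mid, jar3_mid in the frame of chest_floor below 0.065 m and y of jar1_mid in the frame of chest_floor between 0.02 and 0.105 m and x of jar1_mid in the frame of chest_floor between -0.095 and 0.095 m and angle between each of jar1_mid, jar2_mid, jar3_mid's own z axis and vertical below 0.3 rad and y of jar2_mid in the frame of chest_floor between 0.02 and 0.105 m and x of jar2_mid in the frame of chest_floor between -0.095 and 0.095 m and y of jar3_mid in the frame of chest_floor between 0.02 and 0.105 m and x of jar3_mid in the frame of chest_floor between -0.095 and 0.095 m), for 0.2 s.
At the end, for the whole second after the job is handed in: Pot upright in the canister (within 14 mm of its axis); lid fully down and locked (bar within 0.22 rad of the canister's x axis); canister level on the floor of the wide compartment; every jar present upright (0.3 rad) in the narrow one; cover within 8 mm of shut (all of step 2 and value of joint cover below 0.008 m); the robot touches nothing.
It fails at once if a bystander (low tin, mug, onion, garlic) is moved more than 30 mm (distance of any of flat_tin, mug, onion, garlic from where it was at the start of the episode above 0.03 m).
Of jar1, jar2, jar3 only 2 to 3 are there at a start; the rules pass over those that are not, and their reading is None.
At some moment in a run one of pot, lid may be knocked a few centimetres aside while the robot is not near it.
Once in a run the grip may slacken for a moment while it holds something.
It also fails if it takes over 200 s, if anything falls off the work surface, if the arm or the gripper's body presses on something with over 40 N, if the wrist force passes 120 N, or if a joint passes its speed limit or range.

ROBOT

A 6-joint arm with a two-finger parallel gripper is mounted at the origin on a cart in front of the work surface, level with it; the furniture and walls round the work are solid. World frame = base frame: x ahead of the robot, y to its left, z up, the work surface at z = 0. Lengths are in m, angles in rad, forces in N, time in s.
With the tool pointing down it reaches from about 0.275 to 0.825 m from the base axis. Payload 5.2 kg.
Tool frame: the origin (TCP) lies midway between the tips of the shut fingers; the grasp point (between the pads) lies 19 mm behind it (ctrl.tcp_to_grasp is the distance from the TCP to the grasp point, in m); z points along the fingers, y is the line along which they close (so a half turn about z gives the same grasp; the last joint's range is limited). The gripper opens to 93 mm and grips with 3 to 60 N. Pads are 15 mm wide; open, the fingers measure 128 mm over their backs; the gripper's body (75 mm by 188 mm) begins 65 mm behind the grasp point.
Start: joints at [-1.417, 0.259, 1.535, -0, 1.348, -0.203], TCP at [0.192, -0.515, 0.219] pointing down, gripper open.
Joint ranges: [-3.14, 3.14], [-0.91, 2.08], [0.19, 2.58], [-1.22, 4.36], [0.22, 2.71], [-3.12, 3.12]. Speed limits (rad/s): [2.57, 2.57, 3.14, 3.14, 3.14, 3.14].

INTERFACE

Orientations are given as a rotation vector (axis times angle).
In Python, from station import status, camera, camera_model, order, recognise, ctrl gives the robot as it stands.
- The arm moves only by the tool send_rows, never from a script. Its argument "plan" is one flat list of numbers, 6 for each row, row after row: the shift along the tool's x, y, z in mm, then the turn, a rotation vector about the tool's x, y, z in rad. In form: [x, y, z, ax, ay, az, x, y, z, ax, ay, az, ...]. A call has 1 to 10 rows; each row is the pose to reach, as a shift and turn from the pose commanded when the call began, along the tool's axes at that moment; what a row does not reach only later rows make up. A row lasts 1/8 s, in which the tool goes at most 62.5 mm and 10.7 degrees, less where a joint would pass 70% of its speed; a pose out of reach is approached as far as the arm can. A call with a gripper value outside its range is refused whole. "gripper" is the opening in per cent of the stroke, from 0 (shut) to 100 (fully open), set as the call begins (left out, the last holds). The fingers move at their own pace and stop on an object; the grip force is fixed at half the most. Time passes only in rows, so rows that repeat a pose let the fingers close. It gives the time, the measured TCP pose, the force, the opening and the grip force at its end, in the units of the state.
- status.read_state(): the state, without advancing time (a new reading comes with each control period).
- camera(name): name is "scene" or "top" or "wrist"; returns the picture (420x560x3 uint8, red, green, blue); there is no depth.
- camera_model(name): a dict with "intrinsics" (3x3 intrinsics, pixels), "R" (3x3) and "t" (3): a world point X has camera coordinates R X + t. Camera axes: x right, y down, z forward; pixel columns grow to the right and rows downward; lengths in m; the calibration is good to about 2 mm. A picture is of the moment at which its call begins: read the wrist's pose just before it. camera_model takes no time and is no camera call; for the wrist camera it gives the pose at the moment of the call.
- order.job_done(): hands the job in; it is judged then, once.
Trained networks look in the newest picture that a camera, given by its name, has taken for a name from the list of things; names that differ only in an ending like _2 or _b are one class to them, and where a whole thing is asked for, a point or a joint stands for the part that bears it (a point fixed in the world has none). Each returns a list of dicts, best first, with "score" (0 to 1); they miss things now and then, are a little off and sometimes report something else, mostly with a low value. They report only what shows in the picture. A call takes as long as a camera call. They do not tell look-alikes from the thing itself.
- recognise(target, camera): "box" ([left, top, width, height] in pixels, round what is visible of it).
The state is a dict: "time": time; "joint_positions": joint angles; "joint_vel": joint speeds; "effort": joint torques, N m; "tcp_pos": TCP position; "tool_rot": TCP orientation; "contact_force": force on the tool from outside, world axes, zero at the start; "torque": the same for the moment, N m; "gripper_width": finger opening in m; "grip_force": force on a finger pad.
Only numpy, scipy, OpenCV 4.12 (cv2) and the standard library are available. Lean on these libraries where they do the work, as an engineer would, in place of code of your own. Each camera call takes 0.05 s, during which the arm holds its last target. There are 200 camera calls.

## Working session

There is one attempt and no reset: what is moved stays moved. The work goes in short steps, Python scripts to look and compute and a tool call to move; the robot and the scene stay as the last step left them, time stands still between calls to the robot, and variables do not carry over. Pictures are saved under pics/ and viewed, at most 14 in all, crops included, and the job is handed in when it is done.

Besides the shell and the picture viewer there is one more tool, called after "Request:" as name(argument=value, ...) on one line, values as JSON. send_rows: Moves the arm, as the interface text tells. Its arguments: {"type":"object","properties":{"plan":{"type":"array"},"gripper":{"type":"number"}},"required":["plan"]}

```bash
ls; mkdir -p pics; cat > h.py <<'E'
import numpy as np, cv2
from station import status, camera, camera_model, order, recognise, ctrl
from scipy.spatial.transform import Rotation as Rn
def ray(cm,u,v):
    d=np.linalg.inv(cm["intrinsics"])@[u,v,1]; R=np.array(cm["R"]); return -R.T@np.array(cm["t"]), R.T@d
def at_z(cm,u,v,z):
    o,d=ray(cm,u,v); return o+d*(z-o[2])/d[2]
def proj(cm,X):
    c=np.array(cm["R"])@X+cm["t"]; p=np.array(cm["intrinsics"])@c; return p[:2]/p[2]
def save(n,im,s=1):
    cv2.imwrite("pics/"+n,cv2.resize(im[:,:,::-1],None,fx=s,fy=s,interpolation=cv2.INTER_CUBIC))
E
python3 - <<'E'
from h import *
s=status.read_state();print(s)
for c in("scene","top"):
    save(c+"1.png",camera(c),1.4); m=camera_model(c);print(c,m)
    for t in["canister_mid","lid_mid","pot_mid","jar1_mid","cover","flat_tin","mug","onion","garlic"]:
        print(t,[(np.round(r["box"]).tolist(),round(r["score"],2)) for r in recognise(t,c)])
E
```

```text
pics
{'time': 0.0, 'joint_positions': array([-1.41681693e+00,  2.59345383e-01,  1.53603884e+00,  1.83879908e-05,
        1.34799582e+00, -2.02781724e-01]), 'joint_vel': array([ 2.67913461e-04,  1.06250520e-03, -3.95870142e-04,  3.52770946e-05,
        7.47105174e-04, -1.52451605e-03]), 'effort': array([-8.37218322e-04, -4.37312365e+01, -2.84010136e+01,  7.17657991e-02,
        4.13284299e-02, -1.52142225e-04]), 'tcp_pos': array([ 0.19203823, -0.51482504,  0.21783418]), 'tool_rot': array([-3.08998596e+00, -5.57108557e-01, -9.66032355e-05]), 'contact_force': array([0.71168461, 0.00515399, 0.52800336]), 'torque': array([0.01003113, 0.03470597, 0.0185378 ]), 'grip_force': 0.0, 'gripper_width': 0.09268291798843253}
scene {'intrinsics': array([[428.10025856,   0.        , 280.18238123],
       [  0.        , 428.10025856, 205.16315965],
       [  0.        ,   0.        ,   1.        ]]), 'R': array([[-0.85955216, -0.51093028,  0.01097004],
       [-0.40659753,  0.67071108, -0.62034272],
       [ 0.30959416, -0.53767732, -0.78425414]]), 't': array([0.41113703, 0.3234533 , 1.04380717])}
can
[... 802 characters left out ...]
    ,   1.        ]]), 'R': array([[-0.01363386, -0.99975676,  0.0173363 ],
       [-0.99525773,  0.01189841, -0.09654265],
       [ 0.09631289, -0.01857033, -0.99517786]]), 't': array([-0.08058484,  0.51790122,  1.34048389])}
canister_mid [([295.0, 184.0, 30.0, 31.0], 0.7)]
lid_mid [([341.0, 257.0, 29.0, 30.0], 0.91), ([346.0, 210.0, 33.0, 27.0], 0.78)]
pot_mid [([314.0, 234.0, 14.0, 18.0], 0.72)]
jar1_mid [([220.0, 230.0, 13.0, 14.0], 0.55)]
cover [([166.0, 138.0, 78.0, 72.0], 0.77), ([350.0, 210.0, 30.0, 29.0], 0.32)]
flat_tin [([319.0, 132.0, 29.0, 28.0], 0.84)]
mug [([403.0, 177.0, 34.0, 36.0], 0.74)]
onion [([134.0, 206.0, 20.0, 19.0], 0.79)]
garlic [([131.0, 229.0, 20.0, 17.0], 0.75)]
```

View pics/scene1.png

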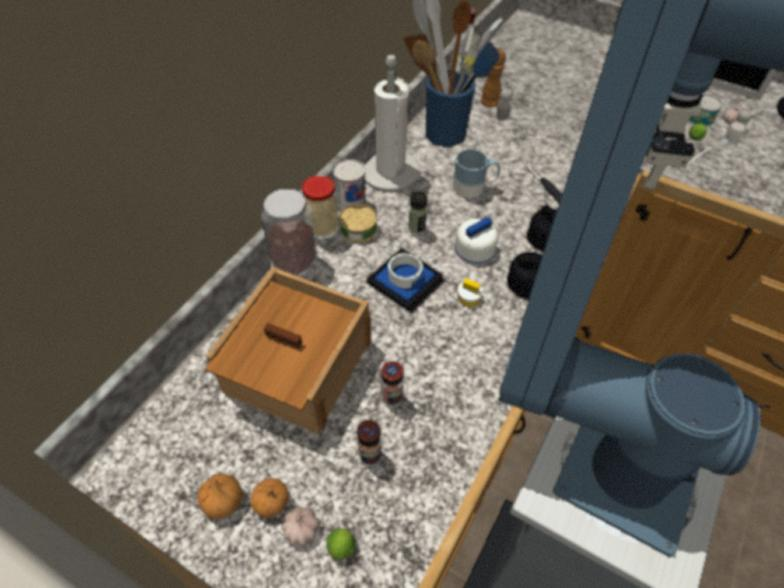

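View pics/top1.png

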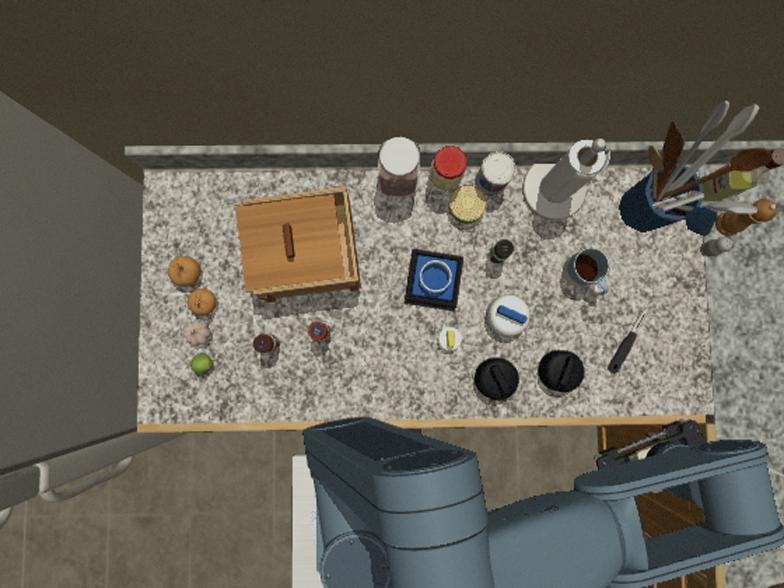

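The scene shows the chest at top-pic (295,240), canister base (435,278), white lid (508,315), pot (450,340) and black look-alikes (497,378) and (561,371). Jar candidates are (264,345), (318,332) and (502,250); I'll check those and the lid in one close composite.

```bash
python3 - <<'E'
from h import *
t=camera("top");s=camera("scene")
def c(im,x,y,w=33): return cv2.resize(im[y-w:y+w,x-w:x+w],(260,260),interpolation=cv2.INTER_CUBIC)
a=np.hstack([c(t,208,242),c(t,359,180),c(t,345,240)])
b=np.hstack([c(s,270,295),c(s,298,152),c(s,340,180)])
save("c1.png",np.vstack([a,b]))
m=camera_model("top")
for n,u,v,z in[("jarA",264,345,.1),("jarB",318,332,.1),("jarC",502,250,.1),("lid",512,314,.08),("pot",451,339,.05),("can",435,277,.044),("cov",289,240,.14),("blk1",497,378,.06)]:
    print(n,at_z(m,u/1.4,v/1.4,z).round(3))
E
```

```text
jarA [0.396 0.199 0.1  ]
jarB [0.423 0.084 0.1  ]
jarC [ 0.596 -0.317  0.1  ]
lid [ 0.457 -0.338  0.08 ]
pot [ 0.405 -0.206  0.05 ]
can [ 0.545 -0.174  0.044]
cov [0.616 0.14  0.14 ]
blk1 [ 0.317 -0.305  0.06 ]
```

View pics/c1.png

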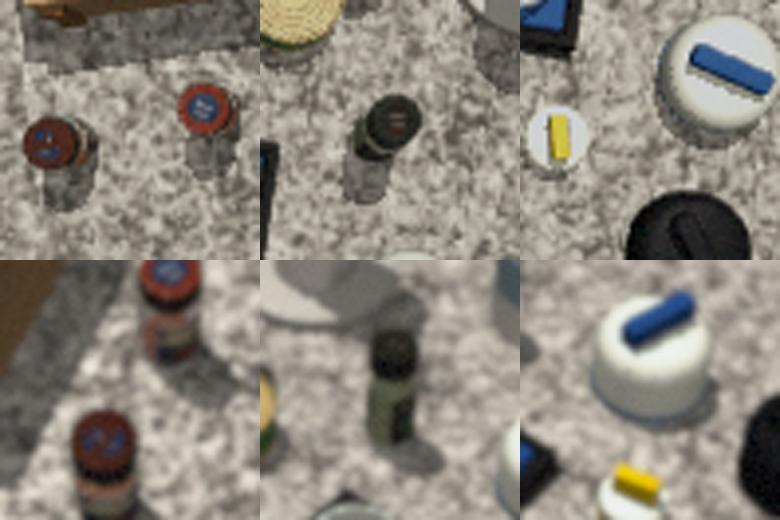

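Caps: A dark red, B red, C black. All three have jar size and the right shape, so a wrist view must settle C. The white lid with the blue bar is at top (512,314); the black ones stay put.

```bash
cat >> h.py <<'E'
def Rdown(yaw): return Rn.from_euler('z',yaw)*Rn.from_euler('x',np.pi)
def go(*wps, start=None):
    """wps: (x,y,z,yaw) TCP; prints tool shifts mm + az, rows needed, with j6 estimate"""
    s=status.read_state(); p0,R0=(s["tcp_pos"],Rn.from_rotvec(s["tool_rot"])) if start is None else (np.array(start[:3]),Rdown(start[3]))
    pp,pr=p0,R0
    for w in wps:
        p=np.array(w[:3]); R=Rdown(w[3])
        d=R0.inv().apply(p-p0)*1000; r=(R0.inv()*R).as_rotvec()
        n=max(np.linalg.norm(p-pp)/.0625, (pr.inv()*R).magnitude()/.1867)
        j=np.arctan2(p[1],p[0]); print(np.round(d,1).tolist(),np.round(r,3).tolist(),"rows>=%.1f"%n,"j6~%.2f"%(j+np.pi/2-w[3]),"r=%.3f"%np.hypot(p[0],p[1]))
        pp,pr=p,R
E
python3 - <<'E'
from h import *
s=status.read_state();m=camera_model("wrist");R0=Rn.from_rotvec(s["tool_rot"])
c=-np.array(m["R"]).T@m["t"]
print("cam in tool",R0.inv().apply(c-s["tcp_pos"]), (np.array(m["R"])@R0.as_matrix()).round(3),m["intrinsics"][0],ctrl.tcp_to_grasp)
go((.46,-.25,.36,.9))
go((.40,.14,.36,1.8),start=(.46,-.25,.36,.9))
E
```

```text
cam in tool [ 0.07733317 -0.00019053 -0.16634661] [[ 0.001  1.    -0.   ]
 [-0.961  0.001 -0.276]
 [-0.276  0.     0.961]] [296.63035262   0.         278.60827665] 0.0188
[343.7, -155.1, -141.3] [-0.0, -0.0, -0.543] rows>=6.4 j6~0.17 r=0.524
[268.2, -289.4, -0.0] [0.0, 0.0, -0.9] rows>=6.3 j6~0.11 r=0.424
```

Request:
send_rows(plan=[86,-39,-142,0,0,-0.136,344,-155,-142,0,0,-0.54,344,-155,-142,0,0,-0.54,344,-155,-142,0,0,-0.54,344,-155,-142,0,0,-0.54,344,-155,-142,0,0,-0.54,344,-155,-142,0,0,-0.54,344,-155,-142,0,0,-0.54,344,-155,-142,0,0,-0.54,344,-155,-142,0,0,-0.54])

```text
time: 2.35
tcp_pos: [0.4594, -0.2508, 0.3601]
tool_rot: [-2.831, -1.359, 0.001]
contact_force: [0.3, -0.2, 0.3]
gripper_width: 0.0935
grip_force: 0.0
```

```bash
python3 - <<'E'
from h import *
s=status.read_state();print(s["tcp_pos"],s["time"])
m=camera_model("wrist");im=camera("wrist");save("w1.png",im,1.4)
for t in["canister_mid","lid_mid","pot_mid","jar1_mid","jar2_mid"]:
    print(t,[(np.round(r["box"]).tolist(),round(r["score"],2)) for r in recognise(t,"wrist")])
np.savez("w1.npz",im=im,**m)
E
```

```text
[ 0.45941957 -0.2508392   0.36012626] 2.35
canister_mid [([252.0, 58.0, 76.0, 79.0], 0.96)]
lid_mid [([283.0, 180.0, 56.0, 59.0], 0.97), ([210.0, 215.0, 54.0, 61.0], 0.97), ([264.0, 262.0, 54.0, 40.0], 0.96)]
pot_mid [([223.0, 151.0, 29.0, 36.0], 0.96)]
jar1_mid [([86.0, 1.0, 53.0, 28.0], 0.82)]
jar2_mid [([358.0, 142.0, 43.0, 27.0], 0.76)]
```

View pics/w1.png

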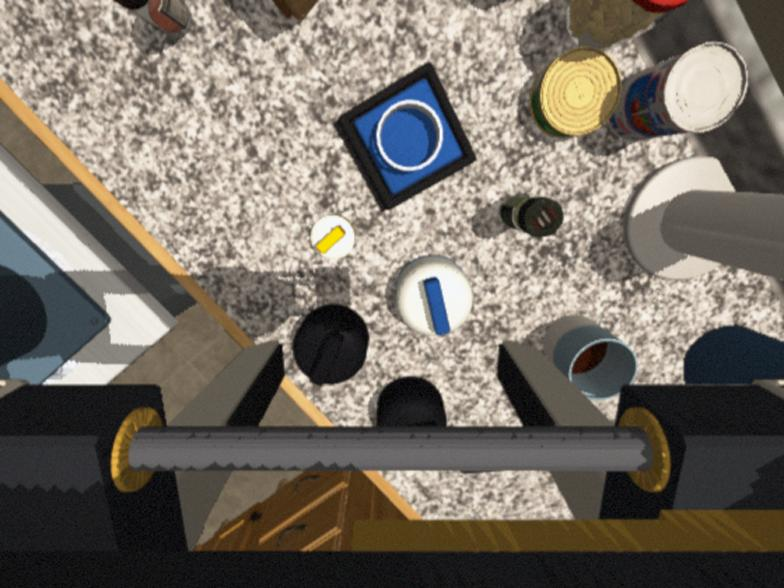

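The wrist view shows the canister near (406,136), pot (332,238), white lid (434,297), and jar C (535,215), which is recognised as a jar. All three count. Next I find the neck lugs and measure.

```bash
cat >> h.py <<'E'
def blob(im,kind,near,rad):
    h=cv2.cvtColor(im,cv2.COLOR_RGB2HSV).astype(int);H,S,V=h[...,0],h[...,1],h[...,2]
    k={"blue":(H>95)&(H<130)&(S>120)&(V>50),"yellow":(H>18)&(H<36)&(S>140)&(V>90),"brown":(H<12)&(S>90)&(V<110)}[kind].astype(np.uint8)
    yy,xx=np.indices(k.shape);k[(xx-near[0])**2+(yy-near[1])**2>rad**2]=0
    n,l,st,ce=cv2.connectedComponentsWithStats(k); i=1+np.argmax(st[1:,4]);pts=np.argwhere(l==i)[:,::-1].astype(np.float32)
    return pts
def bar(cm,im,kind,near,rad,z):
    pts=blob(im,kind,near,rad); W=np.array([at_z(cm,u,v,z)[:2] for u,v in pts],np.float32)
    (c,(w,h),a)=cv2.minAreaRect((W*1000).astype(np.float32)); a=np.deg2rad(a)+(np.pi/2 if h>w else 0)
    return np.array(c)/1000, (w,h), (a+np.pi/2)%np.pi-np.pi/2, len(pts)
E
python3 - <<'E'
from h import *
f=np.load("w1.npz");im=f["im"];m={k:f[k] for k in("intrinsics","R","t")}
print("lidbar",bar(m,im,"blue",(310,217),26,.082))
print("potbar",bar(m,im,"yellow",(236,171),22,.052))
p=blob(im,"blue",(290,96),60); W=np.array([at_z(m,u,v,.014)[:2] for u,v in p])*1000
print("foot",cv2.minAreaRect(W.astype(np.float32)))
for n,u,v,z in[("lidtop",434/1.4,292/1.4,.06),("pot",332/1.4,237/1.4,.03),("neck",409/1.4,136/1.4,.044),("jarC",543/1.4,217/1.4,.105)]: print(n,at_z(m,u,v,z).round(4))
a=cv2.resize(im[40:150,240:350],(580,580),interpolation=cv2.INTER_CUBIC);save("c2.png",a)
E
```

```text
lidbar (array([ 0.46065247, -0.33272388]), (65.44254302978516, 15.543654441833496), np.float64(1.1387144188960807), 390)
potbar (array([ 0.41016376, -0.20174562]), (35.90901565551758, 12.230600357055664), np.float64(0.08939419515263536), 176)
foot ((550.6370849609375, -170.14195251464844), (95.56670379638672, 95.71769714355469), 80.44042205810547)
lidtop [ 0.4666 -0.3239  0.06  ]
pot [ 0.4098 -0.2018  0.03  ]
neck [ 0.5501 -0.1706  0.044 ]
jarC [ 0.6028 -0.3169  0.105 ]
```

View pics/c2.png

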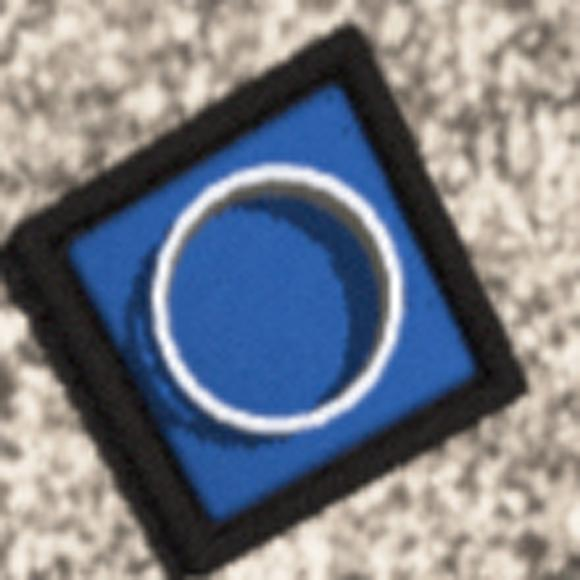

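```bash
python3 - <<'E'
from h import *
go((.545,-.17,.075,.9))
E
```

```text
[115.9, 16.2, 285.6] [-0.0, -0.0, -0.004] rows>=4.9 j6~0.37 r=0.571
```

Request:
send_rows(plan=[116,16,150,0,0,0,116,16,150,0,0,0,116,16,150,0,0,0,116,16,285,0,0,0,116,16,285,0,0,0,116,16,285,0,0,0,116,16,285,0,0,0])

```text
time: 3.52
tcp_pos: [0.5456, -0.1698, 0.0763]
tool_rot: [-2.831, -1.361, -0.0]
contact_force: [-0.0, -0.2, 0.9]
gripper_width: 0.0931
grip_force: 0.0
```

```bash
python3 - <<'E'
from h import *
s=status.read_state()
m=camera_model("wrist");im=camera("wrist");np.savez("w2.npz",im=im,**m)
p=blob(im,"blue",(280,200),150); 
for z in(.014,.012):
  W=np.array([at_z(m,u,v,z)[:2] for u,v in p])*1000
  print("foot",cv2.minAreaRect(W.astype(np.float32)))
u,v=proj(m,np.array([.55,-.17,.044])).astype(int);print(u,v)
save("w2.png",im[max(0,v-130):v+130,max(0,u-130):u+130],2.2)
E
```

```text
foot ((548.6644287109375, -170.98828125), (96.2599105834961, 97.63739776611328), 80.43706512451172)
foot ((548.2674560546875, -171.5265350341797), (97.10204315185547, 98.49159240722656), 80.43711853027344)
283 234
```

View pics/w2.png

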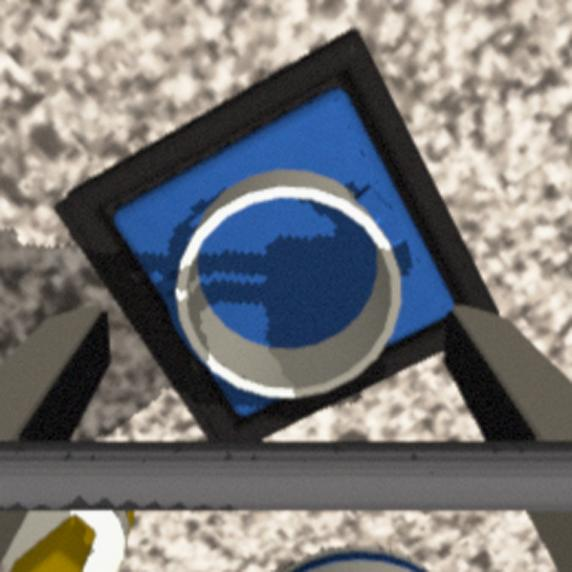

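The crop shows the foot square and the rim (290,290), but the lugs are unclear, with a possible shadow notch at (405,255). I'll look again with the camera straight above.

```bash
python3 - <<'E'
from h import *
go((.502,-.23,.09,.9))
E
```

```text
[-74.5, 2.5, -12.4] [0.003, -0.001, -0.004] rows>=1.2 j6~0.24 r=0.552
```

Request:
send_rows(plan=[-75,3,-15,0,0,0,-75,3,-15,0,0,0,-75,3,-15,0,0,0,-75,3,-15,0,0,0])

```text
time: 4.08
tcp_pos: [0.5016, -0.2295, 0.0916]
tool_rot: [2.83, 1.361, 0.002]
contact_force: [-1.1, 0.5, 0.0]
gripper_width: 0.093
grip_force: 0.0
```

```bash
python3 - <<'E'
from h import *
m=camera_model("wrist");im=camera("wrist");np.savez("w3.npz",im=im,**m)
p=blob(im,"blue",(280,120),150)
W=np.array([at_z(m,u,v,.014)[:2] for u,v in p])*1000
print("foot",cv2.minAreaRect(W.astype(np.float32)))
def rect(im,m,z,c=(.5497,-.1705),a=np.deg2rad(-9.56),half=.055,n=520):
    i=(np.arange(n)+.5)/n*2*half-half; X,Y=np.meshgrid(i,-i)
    wx=c[0]+X*np.cos(a)-Y*np.sin(a); wy=c[1]+X*np.sin(a)+Y*np.cos(a)
    P=np.stack([wx,wy,np.full_like(wx,z)],-1)@np.array(m["R"]).T+m["t"]; q=P@np.array(m["intrinsics"]).T
    return cv2.remap(im,(q[...,0]/q[...,2]).astype(np.float32),(q[...,1]/q[...,2]).astype(np.float32),cv2.INTER_CUBIC)
a=rect(im,m,.036)[:,:390*2]
f=np.load("w1.npz");b=rect(f["im"],{k:f[k] for k in("intrinsics","R","t")},.036)
g=np.hstack([cv2.resize(x,(400,400)) for x in(a,b)]); g=(255*(g/255.)**.6).astype(np.uint8)
save("c3.png",g)
E
```

```text
foot ((550.1203002929688, -170.5163116455078), (95.58595275878906, 95.63739013671875), 80.4684066772461)
```

View pics/c3.png

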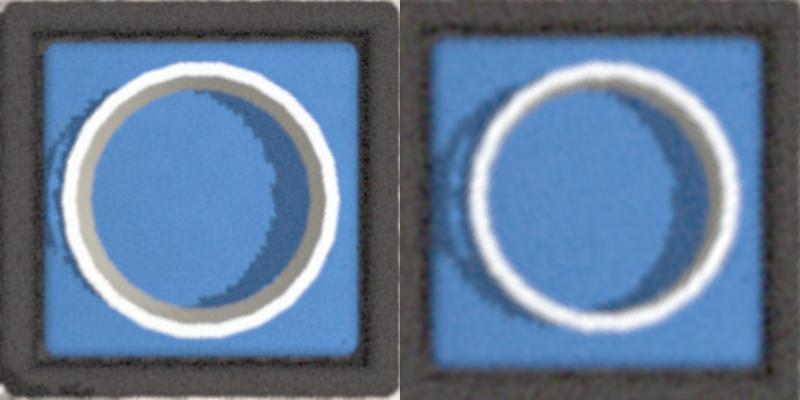

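```bash
python3 - <<'E'
from h import *
f=np.load("w3.npz");im=f["im"];m={k:f[k] for k in("intrinsics","R","t")}
f2=np.load("w2.npz");m2={k:f2[k] for k in("intrinsics","R","t")}
def rect(im,m,z,c=(.550,-.1705),a=np.deg2rad(-9.56),half=.05,n=760):
    i=(np.arange(n)+.5)/n*2*half-half; X,Y=np.meshgrid(i,-i)
    wx=c[0]+X*np.cos(a)-Y*np.sin(a); wy=c[1]+X*np.sin(a)+Y*np.cos(a)
    P=np.stack([wx,wy,np.full_like(wx,z)],-1)@np.array(m["R"]).T+m["t"]; q=P@np.array(m["intrinsics"]).T
    return cv2.remap(im,(q[...,0]/q[...,2]).astype(np.float32),(q[...,1]/q[...,2]).astype(np.float32),cv2.INTER_CUBIC)
a=rect(im,m,.03);b=rect(f2["im"],m2,.03)
g=np.hstack([a[180:580,:200],a[180:580,-200:],b[180:580,:200],b[180:580,-200:]])
g=np.vstack([g,np.hstack([np.rot90(x,1)[:200,180:580] for x in (a[:,:],b)])])
cl=(np.clip((g.astype(float)-20)*1.5,0,255)).astype(np.uint8);save("c4.png",cl)
E
```

```text
(no output)
```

View pics/c4.png

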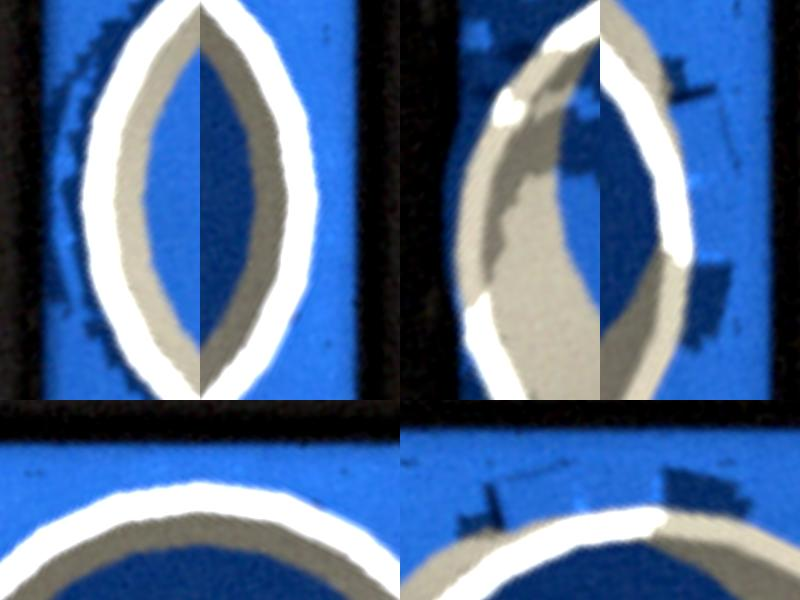

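The right-hand rectified patch outlines a lug at (690,90)–(720,300), and the left patch shows a blue block against the shadow. So the lugs lie along the foot direction at -9.6°. The pot comes first.

```bash
python3 - <<'E'
from h import *
go((.5,-.23,.15,.9),(.41,-.202,.14,.089))
E
```

```text
[-1.6, -0.6, -58.8] [0.001, -0.0, -0.003] rows>=0.9 j6~0.24 r=0.550
[-35.8, -88.4, -48.9] [0.001, -0.001, 0.808] rows>=4.3 j6~1.02 r=0.457
```

Request:
send_rows(plan=[0,0,-49,0,0,0,-36,-88,-49,0,0,0.2,-36,-88,-49,0,0,0.808,-36,-88,-49,0,0,0.808,-36,-88,-49,0,0,0.808,-36,-88,-49,0,0,0.808,-36,-88,-49,0,0,0.808,-36,-88,-49,0,0,0.808])

```text
time: 5.12
tcp_pos: [0.4098, -0.2025, 0.1396]
tool_rot: [-3.138, -0.143, 0.0]
contact_force: [0.2, -0.2, 0.2]
gripper_width: 0.093
grip_force: 0.0
```

```bash
python3 - <<'E'
from h import *
s=status.read_state();m=camera_model("wrist");im=camera("wrist")
b=recognise("pot_mid","wrist");print([(np.round(r["box"]),r["score"]) for r in b])
x=b[0]["box"];pc=(x[0]+x[2]/2,x[1]+x[3]/2)
B=bar(m,im,"yellow",pc,60,.052);print(B, at_z(m,*pc,.03))
c,_,a,_=B
go((*c,.034,a))
E
```

```text
[(array([252., 179.,  54.,  57.]), 0.92)]
(array([ 0.41144357, -0.20163135]), (38.35313415527344, 13.080391883850098), np.float64(0.05669866631827336), 590) [ 0.41185608 -0.20295389  0.03      ]
[1.9, -0.9, 105.6] [-0.0, 0.0, 0.033] rows>=1.7 j6~1.06 r=0.458
```

Request:
send_rows(plan=[1.5,-0.5,60,0,0,-0.02,1.5,-0.5,100,0,0,-0.02,1.5,-0.5,105.5,0,0,-0.02,1.5,-0.5,105.5,0,0,-0.02])

```text
time: 5.72
tcp_pos: [0.4114, -0.2027, 0.0347]
tool_rot: [3.137, 0.171, 0.0]
contact_force: [0.2, 0.8, 0.5]
gripper_width: 0.0929
grip_force: 0.0
```

Request:
send_rows(plan=[0,0,0,0,0,0,0,0,0,0,0,0,0,0,0,0,0,0,0,0,0,0,0,0,0,0,0,0,0,0,0,0,0,0,0,0], gripper=0)

```text
time: 6.48
tcp_pos: [0.411, -0.2023, 0.0341]
tool_rot: [-3.137, -0.171, 0.0]
contact_force: [0.3, -0.1, 0.3]
gripper_width: 0.0377
grip_force: 0.0
```

Request:
send_rows(plan=[0,0,-30,0,0,0,0,0,-70,0,0,0,0,0,-70,0,0,0])

```text
time: 6.85
tcp_pos: [0.4128, -0.2038, 0.1067]
tool_rot: [3.133, 0.171, 0.007]
contact_force: [-0.4, 0.2, -0.6]
gripper_width: 0.0075
grip_force: 0.0
```

```bash
python3 - <<'E'
from h import *
s=status.read_state();print(s["gripper_width"],s["grip_force"])
m=camera_model("wrist");im=camera("wrist");B=bar(m,im,"yellow",(280,230),90,.052+s["tcp_pos"][2]-.034);print(B)
go((.550,-.1703,.105,.07),(.550,-.1703,.049,.07))
E
```

```text
0.007530159346395364 0.0
(array([ 0.43737662, -0.19920033]), (25.85271644592285, 8.861065864562988), np.float64(0.06236241100854478), 718)
[141.0, -17.4, 0.4] [0.002, -0.002, 0.039] rows>=2.3 j6~1.20 r=0.576
[140.9, -17.5, 56.4] [0.002, -0.002, 0.039] rows>=0.9 j6~1.20 r=0.576
```

The fingers need longer to close. I'll reopen, look again and retry.

Request:
send_rows(plan=[0,0,-30,0,0,0,0,0,-30,0,0,0,0,0,-30,0,0,0,0,0,-30,0,0,0,0,0,-30,0,0,0], gripper=50)

```text
time: 7.52
tcp_pos: [0.4105, -0.202, 0.1333]
tool_rot: [-3.136, -0.171, 0.002]
contact_force: [0.2, -0.2, 0.1]
gripper_width: 0.0448
grip_force: 0.0
```

```bash
python3 - <<'E'
from h import *
s=status.read_state();m=camera_model("wrist");im=camera("wrist")
b=recognise("pot_mid","wrist");print([(np.round(r["box"]),r["score"]) for r in b])
x=b[0]["box"];pc=(x[0]+x[2]/2,x[1]+x[3]/2)
B=bar(m,im,"yellow",pc,60,.052);print(B, at_z(m,*pc,.03),s["gripper_width"])
c,_,a,_=B
go((*c,.034,a))
E
```

```text
[(array([252., 181.,  54.,  58.]), 0.82)]
(array([ 0.41158905, -0.2016597 ]), (38.39155578613281, 13.070282936096191), np.float64(0.049883383256219105), 613) [ 0.41173275 -0.20196455  0.03      ] 0.04479952797494005
[0.9, -0.4, 99.7] [-0.001, 0.001, 0.059] rows>=1.6 j6~1.07 r=0.458
```

Request:
send_rows(plan=[1,0,60,0,0,0.02,1,0,95,0,0,0.02,1,0,99.5,0,0,0.02,1,0,99.5,0,0,0.02])

```text
time: 8.12
tcp_pos: [0.4124, -0.2026, 0.0352]
tool_rot: [3.138, 0.139, 0.001]
contact_force: [-0.1, 0.9, 0.9]
gripper_width: 0.0459
grip_force: 0.0
```

Request:
send_rows(plan=[0,0,0,0,0,0,0,0,0,0,0,0,0,0,0,0,0,0,0,0,0,0,0,0,0,0,0,0,0,0,0,0,0,0,0,0], gripper=0)

```text
time: 8.88
tcp_pos: [0.4122, -0.2023, 0.035]
tool_rot: [3.138, 0.139, 0.001]
contact_force: [0.3, 0.9, 5.3]
gripper_width: 0.0136
grip_force: 30.0
```

Request:
send_rows(plan=[0,0,-40,0,0,0,0,0,-75,0,0,0,0,0,-75,0,0,0])

```text
time: 9.25
tcp_pos: [0.4135, -0.2035, 0.1118]
tool_rot: [3.135, 0.139, 0.006]
contact_force: [0.1, -0.1, -0.4]
gripper_width: 0.0138
grip_force: 30.0
```

```bash
python3 - <<'E'
from h import *
s=status.read_state();print(s["gripper_width"],s["grip_force"])
go((.550,-.1705,.11,.0885),(.550,-.1705,.050,.0885))
E
```

```text
0.013789070320138971 29.95849460363388
[138.9, -20.8, 2.2] [0.004, -0.004, 0.0] rows>=2.2 j6~1.18 r=0.576
[138.7, -21.0, 62.2] [0.004, -0.004, 0.0] rows>=1.0 j6~1.18 r=0.576
```

Request:
send_rows(plan=[50,-7,0,0,0,0,100,-14,0,0,0,0,140,-19.6,0,0,0,0,140,-19.6,0,0,0,0,140,-19.6,0,0,0,0,140,-19.6,0,0,0,0])

```text
time: 10.0
tcp_pos: [0.5482, -0.1704, 0.109]
tool_rot: [-3.138, -0.138, 0.003]
contact_force: [0.1, -0.1, -0.5]
gripper_width: 0.0139
grip_force: 30.0
```

```bash
python3 - <<'E'
from h import *
s=status.read_state();print(s["gripper_width"],s["grip_force"])
m=camera_model("wrist");im=camera("wrist")
go((.550,-.1705,.050,.0885))
p=blob(im,"blue",proj(m,np.array([.55,-.17,.014])),150)
print("foot",cv2.minAreaRect((np.array([at_z(m,u,v,.014)[:2] for u,v in p])*1000).astype(np.float32)))
save("w5.png",im,1.2)
E
```

```text
0.013919022885685476 29.958441853523254
[1.6, 0.1, 59.4] [-0.0, 0.001, -0.001] rows>=1.0 j6~1.18 r=0.576
foot ((549.7252197265625, -170.80796813964844), (95.43163299560547, 95.78992462158203), 80.5556640625)
```

View pics/w5.png

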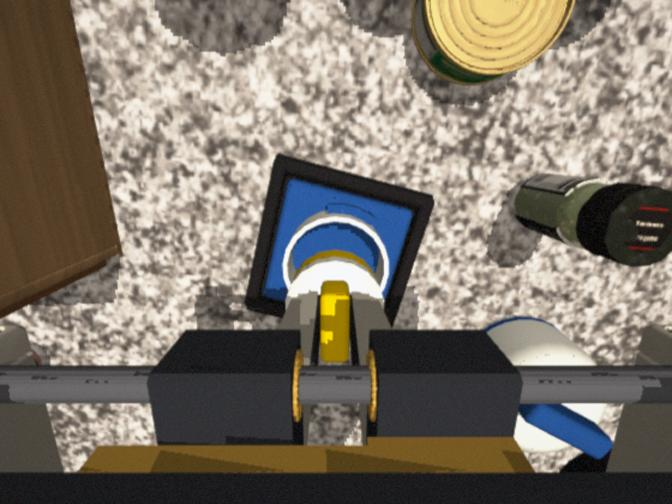

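The pot is held over the neck, and the lug outline shows at (350,210) on the +x side, which confirms the axis. Lowering now.

Request:
send_rows(plan=[1.5,0,30,0,0,0,1.5,0,52,0,0,0,1.5,0,57,0,0,0,1.5,0,58.5,0,0,0,1.5,0,58.5,0,0,0])

```text
time: 10.68
tcp_pos: [0.5499, -0.1703, 0.0543]
tool_rot: [3.138, 0.138, -0.001]
contact_force: [-8.0, 3.0, 20.7]
gripper_width: 0.0136
grip_force: 30.0
```

Request:
send_rows(plan=[0,0,-3,0,0,0,0,0,-3,0,0,0,0,0,-3,0,0,0,0,0,-3,0,0,0], gripper=45)

```text
time: 11.18
tcp_pos: [0.551, -0.1702, 0.0538]
tool_rot: [-3.138, -0.139, 0.001]
contact_force: [0.3, -0.4, -0.4]
gripper_width: 0.0415
grip_force: 0.0
```

Request:
send_rows(plan=[0,0,-30,0,0,0,0,0,-80,0,0,0,0,0,-100,0,0,0,0,0,-100,0,0,0,0,0,-100,0,0,0])

```text
time: 11.8
tcp_pos: [0.5504, -0.1698, 0.1528]
tool_rot: [-3.137, -0.139, 0.003]
contact_force: [-0.4, 0.2, 0.1]
gripper_width: 0.0419
grip_force: 0.0
```

```bash
python3 - <<'E'
from h import *
s=status.read_state();m=camera_model("wrist");im=camera("wrist")
print(s["tcp_pos"])
print("pot",bar(m,im,"yellow",proj(m,np.array([.55,-.17,.07])),60,.071))
p=blob(im,"blue",proj(m,np.array([.55,-.17,.014])),150)
print("foot",cv2.minAreaRect((np.array([at_z(m,u,v,.019)[:2] for u,v in p])*1000).astype(np.float32)))
go((.5,-.27,.18,.6),(.461,-.333,.15,1.14))
E
```

```text
[ 0.55043483 -0.16980104  0.15276126]
pot (array([ 0.54910651, -0.16986417]), (37.70069885253906, 12.50442123413086), np.float64(0.0902790803590845), 613)
foot ((549.6717529296875, -170.4607391357422), (93.96489715576172, 96.89937591552734), 80.51025390625)
[-59.0, 95.4, -27.6] [-0.002, 0.002, -0.511] rows>=2.7 j6~0.48 r=0.568
[-103.4, 154.7, 2.4] [-0.003, 0.001, -1.051] rows>=2.9 j6~-0.19 r=0.569
```

Request:
send_rows(plan=[0,0,-20,0,0,-0.15,-59,95,-27,0,0,-0.511,-59,95,-27,0,0,-0.511,-103,155,2,0,0,-1.05,-103,155,2,0,0,-1.05,-103,155,2,0,0,-1.05,-103,155,2,0,0,-1.05,-103,155,2,0,0,-1.05,-103,155,2,0,0,-1.05,-103,155,2,0,0,-1.05])

```text
time: 13.1
tcp_pos: [0.4626, -0.3334, 0.1522]
tool_rot: [2.646, 1.693, 0.0]
contact_force: [0.5, -0.1, 0.0]
gripper_width: 0.0417
grip_force: 0.0
```

```bash
python3 - <<'E'
from h import *
s=status.read_state();m=camera_model("wrist");im=camera("wrist")
b=recognise("lid_mid","wrist");print([(np.round(r["box"]).tolist(),r["score"]) for r in b])
q=proj(m,np.array([.461,-.333,.082]));print(q)
B=bar(m,im,"blue",q,80,.082);print(B)
c,_,a,_=B
go((*c,.064,a))
E
```

```text
[([86.0, 186.0, 107.0, 97.0], 0.88), ([217.0, 294.0, 42.0, 75.0], 0.83), ([229.0, 156.0, 97.0, 100.0], 0.69)]
[276.13000495 222.02209872]
(array([ 0.46080374, -0.3326983 ]), (64.32398223876953, 15.59970474243164), np.float64(1.1435391346849224), 1394)
[0.1, -1.9, 88.3] [0.0, 0.0, -0.005] rows>=1.4 j6~-0.20 r=0.568
```

Request:
send_rows(plan=[0,-2,45,0,0,0,0,-2,80,0,0,0,0,-2,88,0,0,0,0,-2,89,0,0,0])

```text
time: 13.7
tcp_pos: [0.4608, -0.3331, 0.0635]
tool_rot: [2.646, 1.694, 0.0]
contact_force: [-0.2, 0.5, 1.2]
gripper_width: 0.0418
grip_force: 0.0
```

Request:
send_rows(plan=[0,0,0,0,0,0,0,0,0,0,0,0,0,0,0,0,0,0,0,0,0,0,0,0,0,0,0,0,0,0], gripper=0)

```text
time: 14.32
tcp_pos: [0.4609, -0.3333, 0.0641]
tool_rot: [2.645, 1.693, 0.0]
contact_force: [-2.1, 0.0, 5.9]
gripper_width: 0.0172
grip_force: 30.0
```

Request:
send_rows(plan=[0,0,-20,0,0,0,0,0,-70,0,0,0,0,0,-90,0,0,0,0,0,-90,0,0,0,0,0,-90,0,0,0])

```text
time: 14.95
tcp_pos: [0.4598, -0.3322, 0.1518]
tool_rot: [-2.644, -1.692, 0.001]
contact_force: [0.2, -0.1, -1.4]
gripper_width: 0.0174
grip_force: 30.0
```

```bash
python3 - <<'E'
from h import *
s=status.read_state();m=camera_model("wrist");im=camera("wrist")
print(s["tcp_pos"],s["gripper_width"],s["grip_force"])
go((.5497,-.1705,.15,1.143))
E
```

```text
[ 0.45983416 -0.33216857  0.15175011] 0.01737787428509473 29.999006688594818
[184.4, 14.1, 1.6] [-0.003, -0.001, -0.004] rows>=3.0 j6~0.13 r=0.576
```

Request:
send_rows(plan=[50,3.4,0,0,0,0,110,7.5,0,0,0,0,160,11,0,0,0,0,185,12.5,0,0,0,0,185,12.5,0,0,0,0,185,12.5,0,0,0,0,185,12.5,0,0,0,0,185,12.5,0,0,0,0])

```text
time: 16.0
tcp_pos: [0.5489, -0.1711, 0.153]
tool_rot: [-2.647, -1.692, 0.0]
contact_force: [-0.5, -0.6, -2.3]
gripper_width: 0.0178
grip_force: 30.0
```

```bash
python3 - <<'E'
from h import *
s=status.read_state();m=camera_model("wrist");im=camera("wrist")
print(s["tcp_pos"],s["gripper_width"],s["grip_force"])
go((.5497,-.1705,.069,1.143))
save("w6.png",im,1.2)
E
```

```text
[ 0.5489009  -0.17110829  0.15304169] 0.017778540103557457 29.99908536672592
[0.7, 0.5, 84.1] [-0.0, 0.0, -0.006] rows>=1.3 j6~0.13 r=0.576
```

View pics/w6.png

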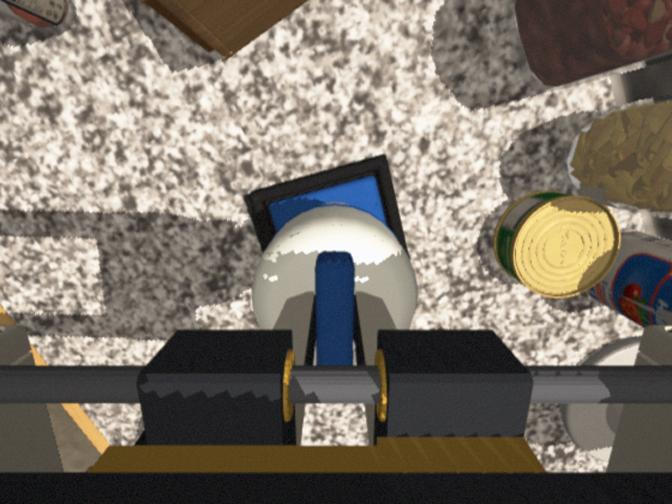

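The lid is held level over the base. Lowering: I expect about z = 0.081 seated, against 0.096 if it stands on the lugs.

Request:
send_rows(plan=[0.7,0.5,25,0,0,0,0.7,0.5,45,0,0,0,0.7,0.5,58,0,0,0,0.7,0.5,66,0,0,0,0.7,0.5,71,0,0,0,0.7,0.5,72,0,0,0,0.7,0.5,72,0,0,0])

```text
time: 16.92
tcp_pos: [0.5507, -0.1701, 0.0837]
tool_rot: [2.643, 1.692, 0.002]
contact_force: [-3.3, 1.5, 4.5]
gripper_width: 0.0185
grip_force: 3.0
```

The grip has slackened for a moment, so I hold until it recovers.

Request:
send_rows(plan=[0,0,0,0,0,0,0,0,0,0,0,0,0,0,0,0,0,0,0,0,0,0,0,0,0,0,0,0,0,0,0,0,0,0,0,0])

```text
time: 17.68
tcp_pos: [0.5502, -0.1699, 0.0828]
tool_rot: [2.645, 1.693, 0.0]
contact_force: [-3.7, 1.6, 9.9]
gripper_width: 0.0178
grip_force: 30.0
```

```bash
python3 - <<'E'
from h import *
s=status.read_state();print(s["tcp_pos"],s["gripper_width"],s["grip_force"],s["torque"])
E
```

```text
[ 0.55019713 -0.16994507  0.0828333 ] 0.017839514320702188 30.001763105392456 [0.25667214 0.71307577 0.02100103]
```

Request:
send_rows(plan=[0,0,0,0,0,0.12,0,0,0,0,0,0.26,0,0,0,0,0,0.4,0,0,0,0,0,0.54,0,0,0,0,0,0.68,0,0,0,0,0,0.82,0,0,0,0,0,0.96,0,0,0,0,0,1.08,0,0,0,0,0,1.2,0,0,0,0,0,1.3])

```text
time: 18.92
tcp_pos: [0.5516, -0.1712, 0.0828]
tool_rot: [3.128, -0.258, 0.006]
contact_force: [-0.5, -2.2, 5.2]
gripper_width: 0.0178
grip_force: 30.0
```

Request:
send_rows(plan=[0,0,0,0,0,0.05,0,0,0,0,0,0.09,0,0,0,0,0,0.11,0,0,0,0,0,0.11,0,0,0,0,0,0.11])

```text
time: 19.55
tcp_pos: [0.5515, -0.171, 0.0828]
tool_rot: [3.111, -0.424, 0.006]
contact_force: [0.2, -1.3, 5.0]
gripper_width: 0.0184
grip_force: 30.0
```

```bash
python3 - <<'E'
from h import *
s=status.read_state();print(s["tcp_pos"],s["tool_rot"],s["gripper_width"],s["grip_force"],s["torque"])
R=Rn.from_rotvec(s["tool_rot"]).as_matrix();print("yaw",np.arctan2(R[1,0],R[0,0]))
E
```

```text
[ 0.55152797 -0.17101264  0.08283882] [ 3.11057778 -0.42361856  0.00591177] 0.018360870577495438 30.015908181667328 [-0.21665551  0.14090676  0.17310723]
yaw -0.2707039568311844
```

Request:
send_rows(plan=[0,0,0,0,0,0,0,0,0,0,0,0,0,0,0,0,0,0,0,0,0,0,0,0], gripper=45)

```text
time: 20.05
tcp_pos: [0.551, -0.1703, 0.0823]
tool_rot: [3.112, -0.425, 0.004]
contact_force: [-0.6, 0.4, 6.1]
gripper_width: 0.0413
grip_force: 3.0
```

Request:
send_rows(plan=[0,0,-50,0,0,0,0,0,-100,0,0,0,0,0,-160,0,0,0,0,0,-160,0,0,0,0,0,-160,0,0,0])

```text
time: 20.68
tcp_pos: [0.5497, -0.1694, 0.2406]
tool_rot: [-3.112, 0.425, 0.001]
contact_force: [0.3, 0.9, 0.2]
gripper_width: 0.0416
grip_force: 0.0
```

```bash
python3 - <<'E'
from h import *
s=status.read_state();m=camera_model("wrist");im=camera("wrist");print(s["tcp_pos"])
print("lid",bar(m,im,"blue",proj(m,np.array([.55,-.17,.1])),70,.1))
# cover grip from w top
mt=camera_model("top");it=camera("top")
print("grip",bar(mt,it,"brown",(206,171),22,.15))
for u,v in[(166,138),(244,138),(244,210),(166,210)]: print(at_z(mt,u,v,.12).round(3))
go((.55,0,.26,.5),(.56,.10,.32,1.4))
E
```

```text
[ 0.54968555 -0.16944945  0.24055372]
lid (array([ 0.55025867, -0.17007361]), (15.943798065185547, 64.78367614746094), np.float64(-0.262395935883327), 890)
grip (array([0.6132735 , 0.14136575]), (69.59385681152344, 15.85826587677002), np.float64(0.12669060940859644), 74)
[0.723 0.266 0.12 ]
[0.72  0.031 0.12 ]
[0.502 0.032 0.12 ]
[0.505 0.263 0.12 ]
[-44.5, -163.2, -20.6] [-0.002, 0.003, -0.771] rows>=4.1 j6~1.07 r=0.550
[-61.9, -262.3, -80.4] [-0.004, 0.002, -1.671] rows>=4.8 j6~0.35 r=0.569
```

```bash
python3 - <<'E'
from h import *
go((.58,-.05,.27,-.05),(.60,.13,.30,.127))
E
```

```text
[-2.2, -123.1, -30.8] [-0.001, 0.004, -0.221] rows>=2.0 j6~1.53 r=0.582
[-31.3, -301.9, -60.5] [-0.002, 0.003, -0.398] rows>=2.9 j6~1.66 r=0.614
```

Request:
send_rows(plan=[-2,-123,-30,0,0,-0.22,-2,-123,-30,0,0,-0.22,-31,-302,-60,0,0,-0.398,-31,-302,-60,0,0,-0.398,-31,-302,-60,0,0,-0.398,-31,-302,-60,0,0,-0.398,-31,-302,-60,0,0,-0.398,-31,-302,-60,0,0,-0.398])

```text
time: 21.78
tcp_pos: [0.6008, 0.128, 0.3]
tool_rot: [3.135, 0.196, -0.003]
contact_force: [1.2, -0.6, -0.1]
gripper_width: 0.0418
grip_force: 0.0
```

```bash
python3 - <<'E'
from h import *
s=status.read_state();m=camera_model("wrist");im=camera("wrist");print(s["tcp_pos"])
np.savez("w7.npz",im=im,**m)
print(bar(m,im,"brown",proj(m,np.array([.614,.141,.148])),50,.148))
save("w7.png",im,1.4)
E
```

```text
[0.60083066 0.12800819 0.29999655]
(array([0.61927502, 0.15142845]), (14.313852310180664, 68.00940704345703), np.float64(-0.08423791580807816), 136)
```

View pics/w7.png

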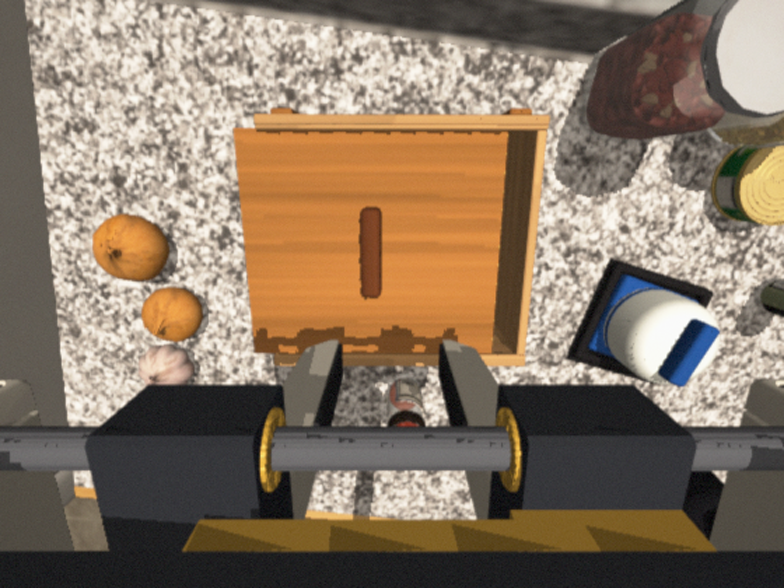

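The grip is at (371,253), and the gap at (515,230) shows the cover already slightly open towards +y (left). Now the chest corners.

```bash
python3 - <<'E'
from h import *
f=np.load("w7.npz");m={k:f[k] for k in("intrinsics","R","t")}
A=lambda u,v,z:at_z(m,u/1.4,v/1.4,z)[:2].round(4)
print("grip",A(371,253,.15),A(371,208,.15),A(371,298,.15))
print("rail far corners",A(256,114,.132),A(548,116,.132)," near",A(523,365,.132))
im=f["im"];h=cv2.cvtColor(im,cv2.COLOR_RGB2HSV)
print(h[180,265],h[180,300],h[200,265])
k=((h[...,2]<130)&(h[...,0]<12)&(h[...,1]>120)).astype(np.uint8);k[:140]=0;k[216:]=0;k[:,:240]=0;k[:,290:]=0
W=np.array([at_z(m,u,v,.152)[:2] for v,u in np.argwhere(k)])*1000
print(len(W),cv2.minAreaRect(W.astype(np.float32)))
E
```

```text
grip [0.6189 0.1453] [0.6527 0.1491] [0.583  0.1412]
rail far corners [0.7087 0.2424] [0.7346 0.0266]  near [0.5333 0.0017]
[ 11 174 123] [ 14 172 206] [ 10 166 129]
733 ((618.9713134765625, 146.22222900390625), (67.17913055419922, 14.871192932128906), 6.805174827575684)
```

```bash
python3 - <<'E'
from h import *
go((.619,.1462,.20,.121),(.619,.1462,.131,.121))
E
```

```text
[20.4, -15.9, 100.3] [0.0, 0.002, 0.004] rows>=1.7 j6~1.68 r=0.636
[20.5, -15.9, 169.3] [0.0, 0.002, 0.004] rows>=1.1 j6~1.68 r=0.636
```

Request:
send_rows(plan=[20.5,-16,60,0,0,0,20.5,-16,110,0,0,0,20.5,-16,145,0,0,0,20.5,-16,162,0,0,0,20.5,-16,169,0,0,0,20.5,-16,169,0,0,0])

```text
time: 22.58
tcp_pos: [0.6201, 0.1477, 0.1331]
tool_rot: [3.135, 0.198, 0.002]
contact_force: [0.3, 0.8, -0.5]
gripper_width: 0.042
grip_force: 0.0
```

Request:
send_rows(plan=[0,0,0,0,0,0,0,0,0,0,0,0,0,0,0,0,0,0,0,0,0,0,0,0,0,0,0,0,0,0,0,0,0,0,0,0], gripper=0)

```text
time: 23.32
tcp_pos: [0.6199, 0.1477, 0.133]
tool_rot: [3.135, 0.199, 0.002]
contact_force: [-0.9, -3.0, 4.7]
gripper_width: 0.0159
grip_force: 30.0
```

```bash
python3 - <<'E'
from h import *
s=status.read_state();print(s["tcp_pos"],s["gripper_width"],s["contact_force"])
go((.5978,.3176,s["tcp_pos"][2],.121))
E
```

```text
[0.61989545 0.14774024 0.13297961] 0.015929704551163833 [-0.8634775  -3.03280217  4.72995818]
[-0.5, -171.3, -0.1] [0.001, -0.001, 0.006] rows>=2.7 j6~1.94 r=0.677
```

Gripped, 15.9 mm wide. Slide back about 174 mm.

Request:
send_rows(plan=[0,-25,0,0,0,0,0,-65,0,0,0,0,0,-105,0,0,0,0,0,-140,0,0,0,0,0,-165,0,0,0,0,0,-174,0,0,0,0,0,-174,0,0,0,0,0,-174,0,0,0,0])

```text
time: 24.32
tcp_pos: [0.5984, 0.3218, 0.133]
tool_rot: [-3.133, -0.199, -0.004]
contact_force: [2.6, 3.1, 4.4]
gripper_width: 0.016
grip_force: 30.0
```

Request:
send_rows(plan=[0,0,0,0,0,0,0,0,0,0,0,0,0,0,0,0,0,0,0,0,0,0,0,0], gripper=45)

```text
time: 24.82
tcp_pos: [0.5971, 0.3204, 0.1317]
tool_rot: [3.135, 0.199, -0.002]
contact_force: [-0.2, -0.1, -0.0]
gripper_width: 0.0414
grip_force: 0.0
```

```bash
python3 - <<'E'
from h import *
mt=camera_model("top");im=camera("top")
print([(np.round(r["box"]).tolist(),round(r["score"],2)) for r in recognise("jar1_mid","top")])
go((.598,.31,.26,.3),(.45,.20,.28,1.0),(.40,.14,.30,1.57))
E
```

```text
[([223.0, 234.0, 10.0, 10.0], 0.72)]
[-0.7, 10.6, -128.0] [0.0, 0.0, -0.173] rows>=2.1 j6~1.75 r=0.674
[-161.4, 101.0, -147.9] [-0.0, 0.0, -0.873] rows>=3.7 j6~0.99 r=0.492
[-218.6, 154.2, -167.9] [-0.0, 0.0, -1.443] rows>=3.1 j6~0.34 r=0.424
```

Request:
send_rows(plan=[0,5,-60,0,0,0,0,10,-128,0,0,0,-100,80,-150,0,0,0,-100,80,-150,0,0,0,-205,180,-150,0,0,0,-205,180,-150,0,0,0,-205,180,-150,0,0,0,-205,180,-150,0,0,0,-205,180,-150,0,0,0,-205,180,-150,0,0,0], gripper=65)

```text
time: 26.18
tcp_pos: [0.4177, 0.117, 0.2819]
tool_rot: [-3.135, -0.201, 0.001]
contact_force: [-0.0, -0.7, -0.2]
gripper_width: 0.0602
grip_force: 0.0
```

```bash
cat >> h.py <<'E'
from scipy.optimize import least_squares
def cylbox(cm,x,y,r=.0205,h=.105,z0=0):
    t=np.linspace(0,2*np.pi,24); P=np.array([proj(cm,np.array([x+r*np.cos(a),y+r*np.sin(a),z])) for a in t for z in(z0,z0+h)])
    return np.r_[P.min(0),P.max(0)]
def jarfit(cm,box,x0):
    b=np.array([box[0],box[1],box[0]+box[2],box[1]+box[3]])
    s=least_squares(lambda q:cylbox(cm,*q)-b,x0,loss="soft_l1"); return s.x,s.fun
E
python3 - <<'E'
from h import *
s=status.read_state();m=camera_model("wrist");im=camera("wrist");print(s["tcp_pos"])
np.savez("w8.npz",im=im,**m)
for r in recognise("jar1_mid","wrist"):
    b=r["box"];q,e=jarfit(m,b,at_z(m,b[0]+b[2]/2,b[1]+b[3]/2,.05)[:2]);print(np.round(b),round(r["score"],2),q.round(4),e.round(1))
for p in((.396,.199),(.423,.084)): print(cylbox(m,*p).round())
# cover edge and chest features
print([(np.round(r["box"]).tolist(),round(r["score"],2)) for r in recognise("cover","wrist")])
save("w8.png",im,1.4)
E
```

```text
[0.4176745  0.1169694  0.28189541]
[191. 172. 237. 219.]
[287. 164. 324. 210.]
[([0.0, 0.0, 201.0, 95.0], 0.57)]
```

View pics/w8.png

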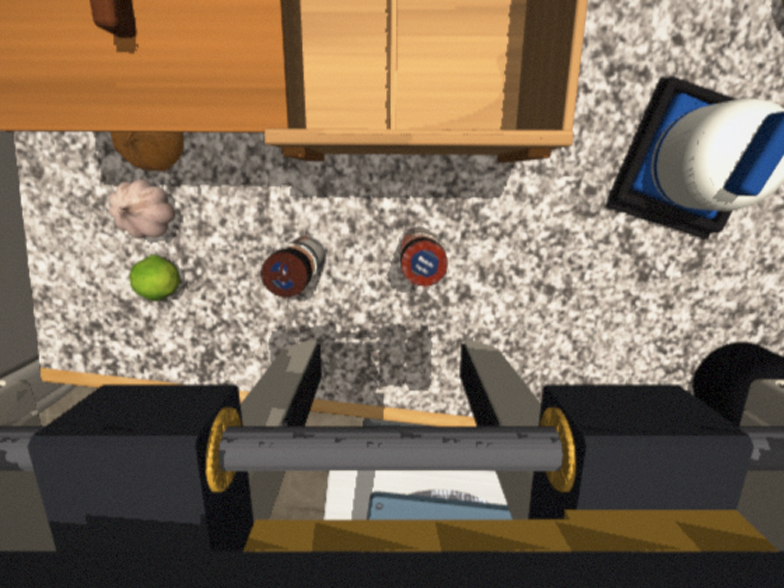

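The wrist view shows jar A's cap at (287,273) and jar B's at (424,264). The chest is open, with the divider at (390,60) and the cover edge at (287,80).

```bash
cat >> h.py <<'E'
C0=np.array([.621,.122]);CA=.121
def chest(x,y): return C0+np.array([x*np.cos(CA)-y*np.sin(CA),x*np.sin(CA)+y*np.cos(CA)])
def tochest(p):
    d=np.array(p[:2])-C0; return np.array([d[0]*np.cos(CA)+d[1]*np.sin(CA),-d[0]*np.sin(CA)+d[1]*np.cos(CA)])
E
python3 - <<'E'
from h import *
f=np.load("w8.npz");m={k:f[k] for k in("intrinsics","R","t")}
A=lambda u,v,z:at_z(m,u/1.4,v/1.4,z)[:2]
print("A",A(287,273,.105),"B",A(424,264,.105))
print("cover edge",tochest(A(287,80,.122)),"divider",tochest(A(390,100,.046)),"right rail corner",tochest(A(572,143,.132)),"left rail corner",tochest(A(266,142,.132)))
for x in(-.06,0,.06): print(chest(x,.046), np.hypot(*chest(x,.046)))
a=A(287,273,.105);b=A(424,264,.105)
go((*b,.20,.121),(*b,.065,.121)); go((*a,.20,.121),(*a,.065,.121))
E
```

```text
A [0.40483326 0.20362739] B [0.42743204 0.08974417]
cover edge [-0.06002485  0.09430878] divider [-0.06023193  0.02105749] right rail corner [-0.10132384 -0.10974098] left rail corner [-0.10238315  0.10952195]
[0.55588627 0.16042137] 0.578571134099277
[0.61544757 0.16766367] 0.6378768057916273
[0.67500888 0.17490597] 0.6973012846115627
[6.8, 28.1, 81.8] [-0.0, 0.001, 0.007] rows>=1.4 j6~1.66 r=0.437
[6.9, 28.1, 216.8] [-0.0, 0.001, 0.007] rows>=2.2 j6~1.66 r=0.437
[-1.1, -87.7, 81.8] [-0.0, 0.001, 0.007] rows>=1.9 j6~1.92 r=0.453
[-1.0, -87.7, 216.8] [-0.0, 0.001, 0.007] rows>=2.2 j6~1.92 r=0.453
```

Request:
send_rows(plan=[7,28,50,0,0,0,7,28,80,0,0,0,7,28,80,0,0,0,7,28,140,0,0,0,7,28,190,0,0,0,7,28,216,0,0,0,7,28,216,0,0,0])

```text
time: 27.2
tcp_pos: [0.427, 0.0897, 0.0658]
tool_rot: [-3.135, -0.2, 0.004]
contact_force: [0.6, -0.7, -0.0]
gripper_width: 0.0601
grip_force: 0.0
```

Request:
send_rows(plan=[0,0,0,0,0,0,0,0,0,0,0,0,0,0,0,0,0,0,0,0,0,0,0,0,0,0,0,0,0,0], gripper=0)

```text
time: 27.82
tcp_pos: [0.4287, 0.0893, 0.0676]
tool_rot: [3.135, 0.199, 0.005]
contact_force: [-0.6, 1.2, 7.8]
gripper_width: 0.0401
grip_force: 30.0
```

```bash
python3 - <<'E'
from h import *
s=status.read_state();p=s["tcp_pos"];print(p,s["gripper_width"],s["contact_force"])
t=chest(.06,.046)
go((p[0],p[1],.22,.121),(*t,.22,.121),(*t,p[2]+.007,.121))
E
```

```text
[0.42866762 0.08934129 0.06759471] 0.040079613027169385 [-0.59485413  1.18821142  7.82016196]
[0.5, 0.1, -152.4] [0.0, -0.003, 0.006] rows>=2.4 j6~1.66 r=0.438
[255.7, -53.7, -151.6] [0.0, -0.003, 0.006] rows>=4.2 j6~1.70 r=0.697
[255.2, -53.7, -6.2] [0.0, -0.003, 0.006] rows>=2.3 j6~1.70 r=0.697
```

Request:
send_rows(plan=[0,0,-40,0,0,0,0,0,-95,0,0,0,0,0,-150,0,0,0,50,-10,-152,0,0,0,105,-22,-152,0,0,0,160,-34,-152,0,0,0,215,-45,-152,0,0,0,256,-54,-152,0,0,0,256,-54,-152,0,0,0,256,-54,-152,0,0,0])

```text
time: 29.08
tcp_pos: [0.6734, 0.175, 0.2176]
tool_rot: [3.135, 0.199, -0.003]
contact_force: [0.1, -0.5, -1.8]
gripper_width: 0.0406
grip_force: 30.0
```

```bash
python3 - <<'E'
from h import *
s=status.read_state();p=s["tcp_pos"];print(p,s["gripper_width"],s["grip_force"],tochest(p))
t=chest(.06,.046)
go((*t,.074,.121))
E
```

```text
[0.67343689 0.17503747 0.21759533] 0.04056218083295338 29.99346443451941 [0.05845538 0.04632029]
[1.8, 0.3, 143.6] [0.0, 0.002, 0.006] rows>=2.3 j6~1.70 r=0.697
```

Request:
send_rows(plan=[1,0,50,0,0,0,1,0,100,0,0,0,1,0,130,0,0,0,1,0,140,0,0,0,1,0,144,0,0,0,1,0,144,0,0,0])

```text
time: 29.82
tcp_pos: [0.6762, 0.1753, 0.076]
tool_rot: [-3.135, -0.199, -0.004]
contact_force: [0.2, -0.1, -1.1]
gripper_width: 0.0405
grip_force: 30.0
```

Request:
send_rows(plan=[0,0,0,0,0,0,0,0,0,0,0,0,0,0,0,0,0,0,0,0,0,0,0,0], gripper=55)

```text
time: 30.32
tcp_pos: [0.6755, 0.1754, 0.0743]
tool_rot: [-3.135, -0.199, -0.0]
contact_force: [0.3, 0.0, -0.5]
gripper_width: 0.0511
grip_force: 0.0
```

Request:
send_rows(plan=[0,0,-50,0,0,0,0,0,-100,0,0,0,0,0,-150,0,0,0,0,0,-150,0,0,0,0,0,-150,0,0,0])

```text
time: 30.95
tcp_pos: [0.6751, 0.1753, 0.2236]
tool_rot: [3.135, 0.199, -0.001]
contact_force: [-0.3, -1.0, -1.0]
gripper_width: 0.0515
grip_force: 0.0
```

```bash
python3 - <<'E'
from h import *
s=status.read_state();p=s["tcp_pos"];print(p,s["gripper_width"])
a=(.4048,.2036)
go((*a,p[2],.121),(*a,.066,.121))
E
```

```text
[0.67505525 0.17533174 0.22362576] 0.051528310890020974
[-264.5, -62.2, 0.2] [-0.0, 0.001, 0.006] rows>=4.3 j6~1.92 r=0.453
[-264.4, -62.2, 157.8] [-0.0, 0.001, 0.006] rows>=2.5 j6~1.92 r=0.453
```

Next is jar A.

Request:
send_rows(plan=[-60,-14,0,0,0,0,-120,-28,0,0,0,0,-180,-42,0,0,0,0,-235,-55,0,0,0,0,-264,-62,0,0,0,0,-264,-62,0,0,0,0,-264,-62,0,0,0,0], gripper=70)

```text
time: 31.82
tcp_pos: [0.4063, 0.2033, 0.2235]
tool_rot: [3.135, 0.199, -0.001]
contact_force: [0.1, -0.5, 0.4]
gripper_width: 0.0651
grip_force: 0.0
```

```bash
python3 - <<'E'
from h import *
s=status.read_state();p=s["tcp_pos"];m=camera_model("wrist");im=camera("wrist");print(p,s["gripper_width"])
print("expect cap",proj(m,np.array([.4048,.2036,.105])).round(),cylbox(m,.4048,.2036).round())
for r in recognise("jar1_mid","wrist"): print(np.round(r["box"]),r["score"])
# chest jar B cap: dark red check
print("capB expected",proj(m,np.array([*chest(.06,.046),.111])).round())
go((.4048,.2036,.066,.121))
E
```

```text
[0.40630209 0.20334128 0.22346084] 0.06505950926179728
expect cap [278. 208.] [258. 172. 299. 227.]
capB expected [ 364. -139.]
[-1.8, -0.7, 157.5] [0.0, 0.001, 0.005] rows>=2.5 j6~1.92 r=0.453
```

Request:
send_rows(plan=[-1.5,0,50,0,0,0,-1.5,0,105,0,0,0,-1.5,0,140,0,0,0,-1.5,0,157,0,0,0,-1.5,0,157,0,0,0])

```text
time: 32.55
tcp_pos: [0.4038, 0.2027, 0.0654]
tool_rot: [3.135, 0.198, -0.006]
contact_force: [-0.2, 0.4, 0.5]
gripper_width: 0.0649
grip_force: 0.0
```

Request:
send_rows(plan=[0,0,0,0,0,0,0,0,0,0,0,0,0,0,0,0,0,0,0,0,0,0,0,0,0,0,0,0,0,0], gripper=0)

```text
time: 33.17
tcp_pos: [0.4048, 0.2035, 0.0678]
tool_rot: [-3.135, -0.199, -0.003]
contact_force: [0.4, 0.1, 5.2]
gripper_width: 0.0407
grip_force: 29.7
```

```bash
python3 - <<'E'
from h import *
s=status.read_state();p=s["tcp_pos"];print(p,s["gripper_width"],s["contact_force"])
t=chest(0,.046)
go((*t,.22,.121))
E
```

```text
[0.40482992 0.20345232 0.06781828] 0.040704836193716225 [0.43982827 0.06283042 5.1571427 ]
[204.6, 62.1, -151.8] [-0.0, -0.002, 0.006] rows>=4.2 j6~1.72 r=0.638
```

Request:
send_rows(plan=[0,0,-40,0,0,0,0,0,-95,0,0,0,0,0,-150,0,0,0,0,20,-153,0,0,0,50,45,-153,0,0,0,105,62,-153,0,0,0,160,62,-153,0,0,0,204,62,-153,0,0,0,204,62,-153,0,0,0,204,62,-153,0,0,0])

```text
time: 34.42
tcp_pos: [0.6133, 0.1675, 0.2191]
tool_rot: [3.135, 0.199, -0.004]
contact_force: [-0.9, 0.6, -2.4]
gripper_width: 0.041
grip_force: 29.7
```

```bash
python3 - <<'E'
from h import *
s=status.read_state();p=s["tcp_pos"];m=camera_model("wrist");im=camera("wrist");print(p,s["gripper_width"],s["grip_force"],tochest(p))
print([(np.round(r["box"]),round(r["score"],2)) for r in recognise("jar1_mid","wrist")])
print("capB exp",cylbox(m,*chest(.06,.046),z0=.006).round())
go((*chest(0,.046),.0735,.121))
E
```

```text
[0.61328672 0.16754001 0.21911588] 0.04101441673209062 29.723731130361557 [-0.00215998  0.04613807]
[(array([258., 117.,  43.,  47.]), 0.78)]
capB exp [257. 119. 302. 166.]
[2.5, 0.3, 146.7] [-0.0, 0.001, 0.006] rows>=2.3 j6~1.72 r=0.638
```

Jar B stands where expected. Lowering A.

Request:
send_rows(plan=[1,0,50,0,0,0,1,0,100,0,0,0,1,0,130,0,0,0,1,0,141,0,0,0,1,0,145.5,0,0,0,1,0,145.5,0,0,0])

```text
time: 35.28
tcp_pos: [0.6161, 0.1679, 0.0761]
tool_rot: [-3.135, -0.199, -0.004]
contact_force: [0.3, -0.6, -0.9]
gripper_width: 0.041
grip_force: 29.7
```

Request:
send_rows(plan=[0,0,0,0,0,0,0,0,0,0,0,0,0,0,0,0,0,0,0,0,0,0,0,0], gripper=55)

```text
time: 35.78
tcp_pos: [0.6155, 0.1677, 0.0748]
tool_rot: [-3.135, -0.199, -0.0]
contact_force: [-0.9, 0.5, -0.1]
gripper_width: 0.0512
grip_force: 0.0
```

Request:
send_rows(plan=[0,0,-50,0,0,0,0,0,-100,0,0,0,0,0,-150,0,0,0,0,0,-150,0,0,0,0,0,-150,0,0,0])

```text
time: 36.4
tcp_pos: [0.615, 0.1676, 0.2242]
tool_rot: [3.135, 0.199, -0.001]
contact_force: [-0.4, -0.1, -0.8]
gripper_width: 0.0512
grip_force: 0.0
```

```bash
python3 - <<'E'
from h import *
f=np.load("w3.npz");f1=np.load("w1.npz");m={k:f1[k] for k in("intrinsics","R","t")}
print("C",at_z(m,543/1.4,217/1.4,.105), jarfit(m,[358,142,43,27],(.603,-.317)))
s=status.read_state();p=s["tcp_pos"];print(p,s["gripper_width"])
go((.58,-.05,.26,-.1),(.56,-.25,.26,-.26))
E
```

```text
C [ 0.60278047 -0.31692555  0.105     ] (array([ 0.60155792, -0.31791199]), array([-3.44410833, -3.88282905,  1.21234011,  1.66816221]))
[0.61504304 0.16764506 0.22417149] 0.051161972264201695
[-62.3, 211.5, -35.8] [0.0, 0.001, 0.227] rows>=3.6 j6~1.58 r=0.582
[-107.4, 407.3, -35.8] [0.0, 0.001, 0.387] rows>=3.2 j6~1.41 r=0.613
```

Request:
send_rows(plan=[-9,60,-10,0,0,0,-18,120,-10,0,0,0,-27,180,-10,0,0,0,-36,240,-10,0,0,0,-45,300,-10,0,0,0,-54,360,-10,0,0,0,-63,420,-10,0,0,0,-71,480,-10,0,0,0,-71,480,-10,0,0,0,-71,480,-10,0,0,0], gripper=70)

```text
time: 37.65
tcp_pos: [0.6049, -0.3168, 0.2323]
tool_rot: [-3.132, -0.198, 0.004]
contact_force: [0.3, 0.2, 0.0]
gripper_width: 0.065
grip_force: 0.0
```

```bash
python3 - <<'E'
from h import *
s=status.read_state();p=s["tcp_pos"];m=camera_model("wrist");im=camera("wrist");print(p,s["gripper_width"])
for r in recognise("jar1_mid","wrist"):
    b=r["box"];q,e=jarfit(m,b,(.602,-.317));print(np.round(b),round(r["score"],2),q.round(4),e.round(1))
q=cylbox(m,.602,-.317).round();print(q)
g=cv2.cvtColor(im,cv2.COLOR_RGB2GRAY);u,v=proj(m,np.array([.602,-.317,.105])).astype(int)
k=(g<60).astype(np.uint8);n,l,st,ce=cv2.connectedComponentsWithStats(k[v-45:v+45,u-45:u+45]);print([(s_.tolist(),(c+[u-45,v-45]).round(1).tolist()) for s_,c in zip(st[1:],ce[1:]) if s_[4]>150],u,v)
save("w9.png",im,1.2)
E
```

```text
[ 0.6048706  -0.3168412   0.23234887] 0.06502237226120816
[259. 172. 299. 226.]
[([27, 23, 38, 40, 1122], [279.5, 203.5])] 279 206
```

View pics/w9.png

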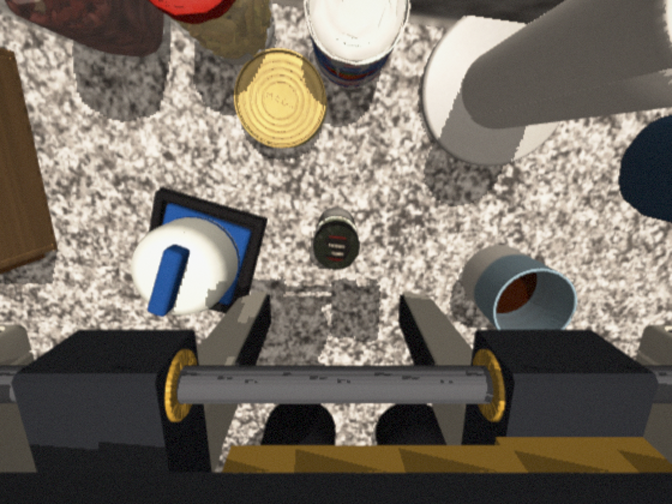

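The jar C cap is at (336,246), matching the estimate within about 1 px.

```bash
python3 - <<'E'
from h import *
m=camera_model("wrist");print(at_z(m,280,205,.105))
go((*at_z(m,280,205,.105)[:2],.066,.121))
E
```

```text
[ 0.6045785  -0.31679402  0.105     ]
[-1.0, 1.3, 167.7] [-0.002, 0.001, 0.007] rows>=2.7 j6~0.97 r=0.683
```

Request:
send_rows(plan=[0,0.5,50,0,0,0,0,0.5,105,0,0,0,0,0.5,150,0,0,0,0,0.5,167,0,0,0,0,0.5,167,0,0,0])

```text
time: 38.38
tcp_pos: [0.6058, -0.3167, 0.0673]
tool_rot: [-3.134, -0.201, 0.002]
contact_force: [-0.2, 0.9, 1.2]
gripper_width: 0.0653
grip_force: 0.0
```

Request:
send_rows(plan=[0,0,0,0,0,0,0,0,0,0,0,0,0,0,0,0,0,0,0,0,0,0,0,0,0,0,0,0,0,0], gripper=0)

```text
time: 39.0
tcp_pos: [0.6064, -0.3184, 0.0691]
tool_rot: [3.134, 0.199, 0.003]
contact_force: [-0.4, 1.2, 6.5]
gripper_width: 0.0405
grip_force: 30.0
```

```bash
python3 - <<'E'
from h import *
s=status.read_state();p=s["tcp_pos"];print(p,s["gripper_width"],s["contact_force"])
t=chest(-.06,.046)
go((p[0],p[1],.26,.121),(*t,.26,.121))
E
```

```text
[ 0.60640496 -0.31837022  0.06911677] 0.04050260965105673 [-0.37511516  1.21860599  6.46298357]
[0.3, 0.3, -190.9] [0.001, -0.002, 0.006] rows>=3.1 j6~0.97 r=0.685
[10.7, -481.1, -191.6] [0.001, -0.002, 0.006] rows>=7.7 j6~1.73 r=0.579
```

Request:
send_rows(plan=[0,0,-40,0,0,0,0,0,-95,0,0,0,0,0,-150,0,0,0,1,-40,-175,0,0,0,2,-90,-175,0,0,0,4,-150,-175,0,0,0,5,-210,-175,0,0,0,7,-270,-175,0,0,0,8,-330,-175,0,0,0,9,-370,-175,0,0,0])

```text
time: 40.25
tcp_pos: [0.5669, 0.0528, 0.2426]
tool_rot: [-3.135, -0.201, 0.001]
contact_force: [0.6, 0.2, -0.6]
gripper_width: 0.0404
grip_force: 30.0
```

Request:
send_rows(plan=[0,-30,0,0,0,0,1,-70,0,0,0,0,1,-100,0,0,0,0,1,-111,0,0,0,0,1,-111,0,0,0,0,1,-111,0,0,0,0])

```text
time: 41.0
tcp_pos: [0.5551, 0.1593, 0.2425]
tool_rot: [3.135, 0.197, -0.0]
contact_force: [0.3, 0.4, -1.2]
gripper_width: 0.0403
grip_force: 30.0
```

```bash
python3 - <<'E'
from h import *
s=status.read_state();p=s["tcp_pos"];m=camera_model("wrist");im=camera("wrist");print(p,s["gripper_width"],s["grip_force"],tochest(p))
print([(np.round(r["box"]),round(r["score"],2)) for r in recognise("jar1_mid","wrist")])
for x in(0,.06):print("exp",cylbox(m,*chest(x,.046),z0=.006).round())
go((*chest(-.06,.046),.0745,.121))
E
```

```text
[0.55507359 0.15934829 0.2425411 ] 0.040256002131736364 29.955216944217682 [-0.06093626  0.04503286]
[(array([260.,  54.,  38.,  54.]), 0.91)]
exp [257. 121. 299. 164.]
exp [256.  52. 301. 107.]
[0.9, -1.1, 168.1] [0.0, 0.0, 0.004] rows>=2.7 j6~1.73 r=0.579
```

Request:
send_rows(plan=[0.5,-1,50,0,0,0,0.5,-1,105,0,0,0,0.5,-1,145,0,0,0,0.5,-1,160,0,0,0,0.5,-1,167,0,0,0,0.5,-1,168,0,0,0])

```text
time: 41.85
tcp_pos: [0.5563, 0.1614, 0.0758]
tool_rot: [-3.135, -0.199, -0.003]
contact_force: [0.6, 0.1, -2.5]
gripper_width: 0.0404
grip_force: 30.0
```

Request:
send_rows(plan=[0,0,0,0,0,0,0,0,0,0,0,0,0,0,0,0,0,0,0,0,0,0,0,0], gripper=55)

```text
time: 42.35
tcp_pos: [0.5553, 0.1616, 0.075]
tool_rot: [3.135, 0.199, 0.001]
contact_force: [1.0, -0.5, 0.1]
gripper_width: 0.0512
grip_force: 0.0
```

Request:
send_rows(plan=[0,0,-50,0,0,0,0,0,-100,0,0,0,0,0,-150,0,0,0,0,0,-170,0,0,0,0,0,-170,0,0,0])

```text
time: 42.98
tcp_pos: [0.5562, 0.1617, 0.2466]
tool_rot: [-3.135, -0.199, -0.007]
contact_force: [0.4, 0.9, 0.0]
gripper_width: 0.0511
grip_force: 0.0
```

```bash
python3 - <<'E'
from h import *
s=status.read_state();p=s["tcp_pos"];print(p,s["gripper_width"])
go((.55,-.05,.24,-.1),(.5505,-.1705,.22,-.265))
E
```

```text
[0.5561661  0.16165794 0.24659711] 0.051079961917784966
[-32.9, 209.2, 6.5] [-0.0, -0.004, 0.227] rows>=3.4 j6~1.58 r=0.552
[-47.8, 328.8, 26.5] [-0.001, -0.004, 0.392] rows>=2.0 j6~1.54 r=0.576
```

Now the canister, starting with a fresh look at its bar.

Request:
send_rows(plan=[-10,60,0,0,0,0.07,-20,120,0,0,0,0.14,-30,180,0,0,0,0.21,-37,240,10,0,0,0.28,-44,300,20,0,0,0.35,-48,329,26,0,0,0.39,-48,329,26,0,0,0.39,-48,329,26,0,0,0.39])

```text
time: 43.98
tcp_pos: [0.5487, -0.1699, 0.2176]
tool_rot: [-3.113, 0.411, 0.003]
contact_force: [-0.8, -0.1, 0.0]
gripper_width: 0.0513
grip_force: 0.0
```

```bash
python3 - <<'E'
from h import *
s=status.read_state();p=s["tcp_pos"];m=camera_model("wrist");im=camera("wrist");print(p)
c,wh,a,n=bar(m,im,"blue",proj(m,np.array([.55,-.17,.1])),45,.1);print(c,wh,a)
go((*c,.084,a if wh[0]>60 or wh[1]>60 else -.26))
E
```

```text
[ 0.54867749 -0.16992285  0.21755629]
[ 0.55024866 -0.17003273] (15.963212013244629, 65.58479309082031) -0.25383373982066804
[1.5, 0.2, 134.1] [-0.001, 0.001, -0.008] rows>=2.1 j6~1.52 r=0.576
```

Request:
send_rows(plan=[1,0,50,0,0,0,1,0,100,0,0,0,1,0,128,0,0,0,1,0,134,0,0,0,1,0,134,0,0,0])

```text
time: 44.65
tcp_pos: [0.5508, -0.1705, 0.0854]
tool_rot: [3.115, -0.41, 0.001]
contact_force: [0.1, -0.3, 0.8]
gripper_width: 0.0512
grip_force: 0.0
```

Request:
send_rows(plan=[0,0,0,0,0,0,0,0,0,0,0,0,0,0,0,0,0,0,0,0,0,0,0,0,0,0,0,0,0,0,0,0,0,0,0,0], gripper=0)

```text
time: 45.4
tcp_pos: [0.5503, -0.1712, 0.0849]
tool_rot: [-3.114, 0.412, -0.001]
contact_force: [-0.2, 1.4, 3.2]
gripper_width: 0.0179
grip_force: 30.0
```

Request:
send_rows(plan=[0,0,-10,0,0,0,0,0,-25,0,0,0,0,0,-40,0,0,0,0,0,-40,0,0,0,0,0,-40,0,0,0,0,0,-40,0,0,0])

```text
time: 46.15
tcp_pos: [0.5497, -0.1709, 0.1241]
tool_rot: [-3.114, 0.412, 0.002]
contact_force: [-0.2, 0.1, -4.8]
gripper_width: 0.0174
grip_force: 29.9
```

```bash
python3 - <<'E'
from h import *
s=status.read_state();p=s["tcp_pos"];m=camera_model("wrist");im=camera("wrist");print(p,s["gripper_width"],s["contact_force"])
h=cv2.cvtColor(im,cv2.COLOR_RGB2HSV)
k=((h[...,0]>95)&(h[...,0]<130)&(h[...,1]>120)&(h[...,2]>40)).astype(np.uint8)
n,l,st,_=cv2.connectedComponentsWithStats(k);print(st[1:][st[1:,4]>100])
save("w10.png",im,1.2)
E
```

```text
[ 0.54966024 -0.17088164  0.12405199] 0.017389227349500477 [-0.2106219   0.14078137 -4.781715  ]
[[ 217  162  119   43 1814]
 [ 263  209   33   96 2939]]
```

View pics/w10.png

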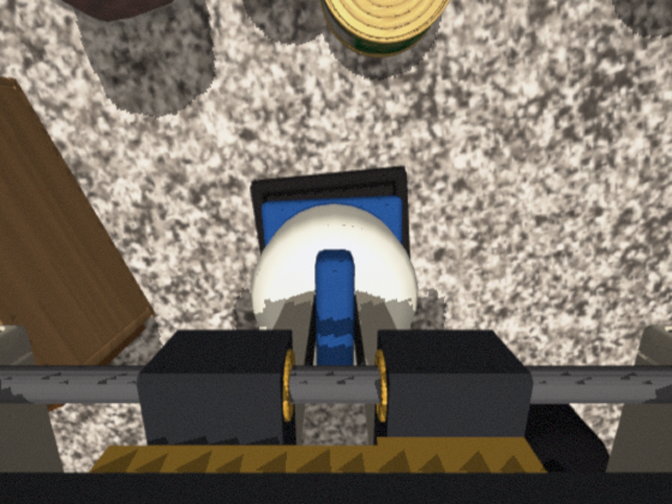

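The force of -4.8 N and the blue foot at (335,220) out of its stand show that the whole locked canister is lifted. Next I carry it to the chest.

```bash
python3 - <<'E'
from h import *
t=chest(0,-.046);print(t)
go((.5497,-.1709,.25,-.262),(*t,.25,.036))
E
```

```text
[0.62655243 0.07633633]
[-0.2, -0.1, -126.0] [-0.0, 0.001, -0.001] rows>=2.0 j6~1.53 r=0.576
[9.7, -258.8, -125.9] [-0.0, 0.001, -0.299] rows>=4.1 j6~1.66 r=0.631
```

Request:
send_rows(plan=[0,0,-30,0,0,0,0,0,-75,0,0,0,0,0,-115,0,0,0,0,-20,-126,0,0,-0.03,2,-60,-126,0,0,-0.08,4,-110,-126,0,0,-0.14,6,-160,-126,0,0,-0.2,8,-210,-126,0,0,-0.26,10,-245,-126,0,0,-0.299,10,-259,-126,0,0,-0.299])

```text
time: 47.45
tcp_pos: [0.6264, 0.0799, 0.2484]
tool_rot: [-3.14, -0.063, 0.006]
contact_force: [-0.2, -0.1, -5.2]
gripper_width: 0.0178
grip_force: 29.9
```

Request:
send_rows(plan=[0,0,0,0,0,0,0,0,0,0,0,0,0,0,0,0,0,0,0,0,0,0,0,0])

```text
time: 47.95
tcp_pos: [0.6272, 0.0753, 0.2508]
tool_rot: [3.141, 0.054, 0.0]
contact_force: [-0.7, 0.0, -3.6]
gripper_width: 0.0178
grip_force: 29.9
```

```bash
python3 - <<'E'
from h import *
s=status.read_state();p=s["tcp_pos"];m=camera_model("wrist");im=camera("wrist");print(p,tochest(p),s["contact_force"],s["grip_force"])
# front blue foot strip: edge direction & its centre
p2=blob(im,"blue",(276,190),80); zt=p[2]-.0835+.014
W=np.array([at_z(m,u,v,zt)[:2] for u,v in p2]); top={}
yaw=[]
d=np.array([tochest(w) for w in W]); ys=np.arange(-.085,-.005,.01)
e=np.array([(y,d[abs(d[:,1]-y)<.003][:,0].max()) for y in ys if (abs(d[:,1]-y)<.003).sum()>3]);print(e.round(4).tolist())
print("foot y range",d[:,1].min(),d[:,1].max())
go((*chest(0,-.046),.093,.036))
E
```

```text
[0.6271554  0.07528643 0.25084286] [ 0.00047183 -0.047115  ] [-0.72876555  0.01340987 -3.64251649] 29.949929416179657
[[-0.055, 0.0114], [-0.045, 0.0122], [-0.035, 0.0109]]
foot y range -0.05974773480198714 -0.0295631791896944
[-0.6, -0.9, 157.8] [0.0, -0.0, -0.002] rows>=2.5 j6~1.66 r=0.631
```

```bash
python3 - <<'E'
from h import *
s=status.read_state();p=s["tcp_pos"];m=camera_model("wrist");im=camera("wrist")
h=cv2.cvtColor(im,cv2.COLOR_RGB2HSV)
k=((h[...,0]>95)&(h[...,0]<130)&(h[...,1]>120)&(h[...,2]>40)).astype(np.uint8)
n,l,st,_=cv2.connectedComponentsWithStats(k);zt=p[2]-.0835+.014
for i in range(1,n):
    if st[i,4]<200: continue
    d=np.array([tochest(at_z(m,u,v,zt)) for v,u in np.argwhere(l==i)])
    e=[(y,d[abs(d[:,1]-y)<.003][:,0].max()) for y in np.arange(-.09,.0,.015) if (abs(d[:,1]-y)<.003).sum()>3]
    print(st[i].tolist(),d.min(0).round(4),d.max(0).round(4),np.round(e,4).tolist())
E
```

```text
[223, 166, 116, 39, 1501] [ 0.012  -0.0974] [ 0.0505 -0.0032] [[-0.09, 0.0431], [-0.075, 0.0443], [-0.06, 0.0456], [-0.045, 0.047], [-0.03, 0.0483], [-0.015, 0.0503]]
[263, 209, 33, 96, 2941] [-0.0784 -0.0596] [ 0.0125 -0.0277] [[-0.06, 0.0092], [-0.045, 0.0123], [-0.03, -0.0054]]
```

Request:
send_rows(plan=[0,-2.5,0,0,0,-0.09,0,-2.5,0,0,0,-0.09,0,-2.5,50,0,0,-0.09,0,-2.5,95,0,0,-0.09,0,-2.5,130,0,0,-0.09,0,-2.5,150,0,0,-0.09,0,-2.5,157,0,0,-0.09,0,-2.5,159,0,0,-0.09,0,-2.5,160,0,0,-0.09])

```text
time: 49.18
tcp_pos: [0.628, 0.0788, 0.0918]
tool_rot: [3.135, 0.197, 0.003]
contact_force: [-0.2, 0.5, -3.6]
gripper_width: 0.0173
grip_force: 29.9
```

Request:
send_rows(plan=[0,0,1.5,0,0,0,0,0,3,0,0,0,0,0,4.5,0,0,0,0,0,4.5,0,0,0])

```text
time: 49.68
tcp_pos: [0.6272, 0.0789, 0.0862]
tool_rot: [-3.135, -0.197, -0.0]
contact_force: [-0.6, -0.6, -4.0]
gripper_width: 0.0179
grip_force: 30.0
```

Request:
send_rows(plan=[0,0,1,0,0,0,0,0,2,0,0,0,0,0,2.5,0,0,0,0,0,2.5,0,0,0])

```text
time: 50.18
tcp_pos: [0.6277, 0.0788, 0.0849]
tool_rot: [3.135, 0.198, 0.003]
contact_force: [-2.1, -0.2, 5.3]
gripper_width: 0.0176
grip_force: 30.0
```

Contact with the floor. I release, rise and check.

Request:
send_rows(plan=[0,0,0,0,0,0,0,0,0,0,0,0,0,0,0,0,0,0,0,0,0,0,0,0], gripper=42)

```text
time: 50.68
tcp_pos: [0.627, 0.0788, 0.0834]
tool_rot: [-3.135, -0.197, 0.0]
contact_force: [0.2, -0.5, 0.4]
gripper_width: 0.0389
grip_force: 0.0
```

Request:
send_rows(plan=[0,0,-40,0,0,0,0,0,-90,0,0,0,0,0,-145,0,0,0,0,0,-190,0,0,0,0,0,-190,0,0,0,0,0,-190,0,0,0])

```text
time: 51.42
tcp_pos: [0.6267, 0.0789, 0.2729]
tool_rot: [-3.135, -0.198, 0.002]
contact_force: [-0.3, 0.4, 0.5]
gripper_width: 0.0386
grip_force: 0.0
```

```bash
python3 - <<'E'
from h import *
s=status.read_state();p=s["tcp_pos"];m=camera_model("wrist");im=camera("wrist");print(p)
c,wh,a,n=bar(m,im,"blue",proj(m,np.array([*chest(0,-.048),.1])),45,.102);print("lid bar",tochest(c),wh,a)
for r in recognise("jar1_mid","wrist"):
    print(np.round(r["box"]),round(r["score"],2))
for x in(-.06,0,.06):print("exp",(lambda q:np.r_[q[:2],q[2:]-q[:2]])(cylbox(m,*chest(x,.046),z0=.006)).round())
save("w11.png",im,1.2)
g=chest(.0009,.2+.0)
print(g); go((.61,.2,.26,.121),(.598,.3215,.24,.121),(.598,.3215,.133,.121))
E
```

```text
[0.62668803 0.07885363 0.272867  ]
lid bar [ 0.00167589 -0.04310559] (64.24903869628906, 15.480957984924316) 0.12682375081834363
[180. 123.  51.  36.] 0.89
exp [186. 206.  47.  55.]
exp [182. 166.  50.  47.]
exp [177. 123.  53.  39.]
[0.59775243 0.32064632]
[-0.9, -122.3, 11.7] [-0.001, 0.003, 0.005] rows>=2.0 j6~1.77 r=0.642
[2.5, -244.3, 31.7] [-0.001, 0.003, 0.005] rows>=2.0 j6~1.94 r=0.679
[2.9, -244.2, 138.7] [-0.001, 0.003, 0.005] rows>=1.7 j6~1.94 r=0.679
```

View pics/w11.png

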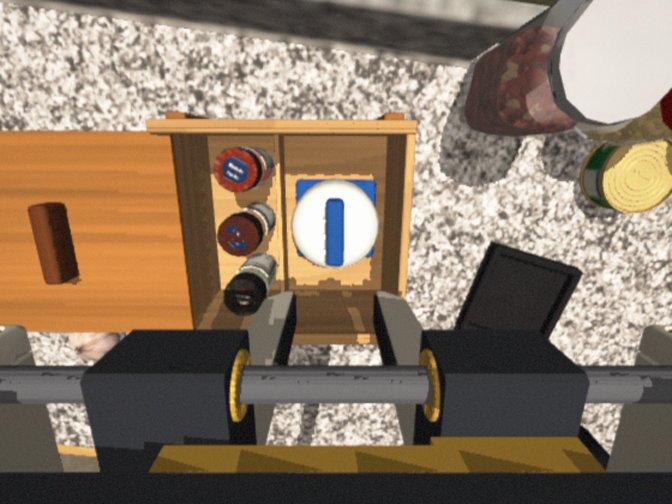

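The view shows three jars upright at (240,170), (245,232) and (250,290), with the canister flat and locked at (335,220). My picture allowance is used up (slightly over), so I view no more. Closing the cover.

Request:
send_rows(plan=[0,-60,10,0,0,0,0,-120,20,0,0,0,1,-180,30,0,0,0,2.5,-243,32,0,0,0,2.5,-243,32,0,0,0,2.5,-243,80,0,0,0,2.5,-243,115,0,0,0,2.5,-243,135,0,0,0,2.5,-243,138,0,0,0,2.5,-243,138,0,0,0])

```text
time: 52.78
tcp_pos: [0.5994, 0.3196, 0.1357]
tool_rot: [3.135, 0.196, -0.0]
contact_force: [0.2, 0.1, 0.5]
gripper_width: 0.0393
grip_force: 0.0
```

Request:
send_rows(plan=[0,0,0,0,0,0,0,0,0,0,0,0,0,0,0,0,0,0,0,0,0,0,0,0,0,0,0,0,0,0,0,0,0,0,0,0], gripper=0)

```text
time: 53.52
tcp_pos: [0.5995, 0.3207, 0.1365]
tool_rot: [-3.135, -0.198, -0.002]
contact_force: [-1.1, 2.0, 5.5]
gripper_width: 0.0158
grip_force: 30.0
```

```bash
python3 - <<'E'
from h import *
s=status.read_state();p=s["tcp_pos"];print(p,s["gripper_width"],s["contact_force"],tochest(p))
go((*chest(tochest(p)[0],0),p[2],.121))
E
```

```text
[0.59945998 0.32067542 0.13653882] 0.01579322250507578 [-1.10897164  2.04420159  5.53605859] [0.00259858 0.19982278]
[-1.0, 199.8, -0.1] [-0.001, -0.001, 0.005] rows>=3.2 j6~1.64 r=0.635
```

Request:
send_rows(plan=[0,25,0,0,0,0,0,65,0,0,0,0,0,105,0,0,0,0,0,145,0,0,0,0,-1,175,0,0,0,0,-1,192,0,0,0,0,-1,198,0,0,0,0,-1,199,0,0,0,0,-1,199,0,0,0,0,-1,199,0,0,0,0])

```text
time: 54.78
tcp_pos: [0.6234, 0.1265, 0.1365]
tool_rot: [-3.13, -0.198, -0.003]
contact_force: [0.1, 11.3, 5.0]
gripper_width: 0.016
grip_force: 30.0
```

Request:
send_rows(plan=[0,1,0,0,0,0,0,2,0,0,0,0,0,3,0,0,0,0,0,3,0,0,0,0])

```text
time: 55.28
tcp_pos: [0.6234, 0.1265, 0.1366]
tool_rot: [-3.125, -0.199, -0.003]
contact_force: [-0.0, 20.7, 5.8]
gripper_width: 0.0156
grip_force: 30.1
```

```bash
python3 - <<'E'
from h import *
s=status.read_state();p=s["tcp_pos"];print(p,s["gripper_width"],s["contact_force"],tochest(p))
E
```

```text
[0.6233862  0.12649089 0.13655356] 0.015612563306219678 [-0.02147717 20.72052961  5.80637346] [0.00291083 0.00417003]
```

It stops hard at chest y ≈ 4 mm, after 196 mm of travel. I release, rise and check numerically.

Request:
send_rows(plan=[0,-3,0,0,0,0,0,-3,0,0,0,0,0,-3,0,0,0,0,0,-3,0,0,0,0], gripper=42)

```text
time: 55.78
tcp_pos: [0.6229, 0.122, 0.1353]
tool_rot: [3.135, 0.196, -0.001]
contact_force: [-0.0, -0.8, 0.5]
gripper_width: 0.0387
grip_force: 0.0
```

Request:
send_rows(plan=[0,0,-40,0,0,0,0,0,-90,0,0,0,0,0,-140,0,0,0,0,0,-165,0,0,0,0,0,-165,0,0,0,0,0,-165,0,0,0])

```text
time: 56.52
tcp_pos: [0.6225, 0.1224, 0.2989]
tool_rot: [-3.135, -0.197, 0.004]
contact_force: [-0.1, -0.6, -0.7]
gripper_width: 0.0393
grip_force: 0.0
```

```bash
python3 - <<'E'
from h import *
s=status.read_state();p=s["tcp_pos"];m=camera_model("wrist");im=camera("wrist");print(p)
h=cv2.cvtColor(im,cv2.COLOR_RGB2HSV)
def grip(im,m,g):
    h=cv2.cvtColor(im,cv2.COLOR_RGB2HSV);u,v=proj(m,np.array([*g,.15])).astype(int)
    k=((h[...,2]<130)&(h[...,0]<12)&(h[...,1]>120)).astype(np.uint8);M=np.zeros_like(k);M[v-40:v+30,u-25:u+25]=1
    n,l,st,_=cv2.connectedComponentsWithStats(k*M);i=1+np.argmax(st[1:,4])
    W=np.array([tochest(at_z(m,u,v,.152)) for v,u in np.argwhere(l==i)])*1000
    return st[i].tolist(),cv2.minAreaRect(W.astype(np.float32))
print("now",grip(im,m,chest(0,.002)))
f=np.load("w7.npz");m7={k:f[k] for k in("intrinsics","R","t")};print("before",grip(f["im"],m7,(.619,.146)))
# brightness profile along chest y at x=0.03, z=.123
for lab,I,M in(("now",im,m),("before",f["im"],m7)):
    row=[]
    for y in np.arange(-.125,-.06,.003):
        u,v=proj(M,np.array([*chest(.05,y),.12])); row.append(int(I[int(round(v)),int(round(u))].sum())//3)
    print(lab,row)
E
```

```text
[0.62246211 0.12237109 0.29890616]
now ([268, 167, 14, 63, 696], ((2.0864410400390625, 5.01592493057251), (69.22929382324219, 14.242027282714844), 0.4396153688430786))
before ([257, 149, 15, 61, 714], ((2.044036865234375, 24.287487030029297), (14.871184349060059, 64.91088104248047), 89.87239074707031))
now [192, 236, 212, 193, 180, 173, 174, 65, 131, 128, 129, 133, 132, 132, 131, 132, 132, 130, 130, 133, 129, 131]
before [231, 231, 189, 161, 202, 172, 162, 69, 57, 56, 58, 60, 56, 61, 80, 135, 134, 132, 132, 134, 134, 133]
```

The cover edge now meets the wall within about 3 mm. It stops hard, total travel of 196 of 200 mm bounds the opening below about 5 mm, and nothing touches the arm. Handing in.

```bash
python3 -c "
from h import *
print(order.job_done(), status.read_state()['time'])"
```

```text
the job is handed in; nothing more can be done
the job is handed in; nothing more can be done
```

I handed the job in: the pot is in the canister with the lid twisted to its stop, the canister and all three jars are upright in the chest, and the cover is shut (within about 5 mm). No verdict came back, and I viewed 15 pictures against the limit of 14.

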